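Put the rinsed beakers away under the bayonet cover

TASK

Put the rinsed beakers away with the large one that is already stored on the base under the sprung bayonet cover: push down and turn the cover to free it, set it aside, and nest all the beakers (two or three in all) mouth down on the middle of the base, the smaller always under the larger. Then refit the cover, pressing it down against its spring and turning it clockwise about a quarter turn until it clicks home, and leave it locked without disturbing the other things on the bench.

Things in the scene. Friction and masses are not known exactly. Their poses are not given: they have to be found in the camera images.
- storage_base: Dark steel base screwed to the bench (place and yaw vary): round plate 116 mm across, 4 mm thick, with an upright round sleeve, 81 mm inside and 100 mm outside diameter, its top 28 mm above the bench. Origin: centre of the underside, on the sleeve's axis, z up. Two J-shaped slots in the sleeve, 180 deg apart; their mouths, open at the top, 22 mm wide, are at the base's +x and -x sides.
- base_pad (a point): Centre of the flat round pad (63 mm diameter) inside the sleeve, 8 mm above the bench, on which the beakers stand.
- slot_pocket (a point): Middle of the pocket that ends one slot, at half the sleeve's wall, at the height of the pocket's roof (21 mm). From its mouth each slot runs clockwise (seen from above) under a roof at 17 mm, and ends 80 deg from the mouth in such a pocket. A wall closes the slot 94 deg from the mouth; a wall stands on the counter-clockwise side of the mouth too.
- spring_ring (a joint): Sprung steel ring (66 to 79 mm diameter) round the pad that pushes the cover's rim up: 0 = up, its top 16 mm above the bench; grows as it is pressed, to 0.0115 m. Force 3.5 N at 0 and 0.7 N more per mm. About 0.003 when the cover is locked.
- cover: Round aluminium cover like an upturned can, 76 mm outside and 69 mm inside diameter, 81 mm high, about 0.2 kg, weighted at the rim, with a black bar handle on top. Origin: centre of its open lower rim, z up. Two lugs at its +x and -x sides (13 mm wide, reaching 47 mm from the axis, 2 to 8 mm above the rim) ride in the base's slots. The same when turned by 180 deg. It starts locked on the base.
- cover_handle (a point): Centre of the handle's top, 113 mm above the cover's origin. The handle is a bar 50 mm along the cover's x (the line of the lugs), 14 mm thick along y, standing 32 mm above the cover's flat top.
- cover_lug (a point): Middle of the cover's +x lug, 42 mm from the axis, 5 mm above the rim. Cover's origin above the base's origin: 16 mm standing in the slot mouths on the spring; below 9 mm to turn (stop at 4.5 mm); 13 mm when locked, turned about 80 deg clockwise from the mouths and sprung up into the pockets. To free: push down, turn counter-clockwise 80 deg, lift.
- beaker_small: Small plain steel beaker standing mouth down: straight cylinder, 26 mm outside, 21 mm inside diameter, 50 mm high, closed flat top. Origin: centre of its mouth rim (the underside as it stands), z up the beaker's axis to the closed end. May be absent.
- beaker_medium: Medium plain steel beaker standing mouth down: straight cylinder, 40 mm outside, 35 mm inside diameter, 58 mm high, closed flat top. Origin: centre of its mouth rim (the underside as it stands), z up the beaker's axis to the closed end. May be absent.
- beaker_large: Large plain steel beaker standing mouth down: straight cylinder, 54 mm outside, 49 mm inside diameter, 66 mm high, closed flat top. Origin: centre of its mouth rim (the underside as it stands), z up the beaker's axis to the closed end. Always there; starts on the base's pad under the cover.
- lamp_corner (a point): The corner nearest the work of the big black lamp hood that hangs over the right of the bench: lower edge 450 mm above the bench. From here its left face runs towards the robot and to the right, along (-0.63, -0.78); the hood lies to the right of that face. Keep the arm clear of it.
- powder_jar: Bystander: white plastic jar, 41 mm diameter, 100 mm high, origin at the centre of its underside; leave alone.
- ring_clamp: Bystander: wooden ring clamp lying on the bench, 26 x 130 x 24 mm (x, y, z), origin at the centre of its underside; leave alone.
- eye_loupe: Bystander: black eye loupe, 41 mm diameter, 30 mm high, origin at the centre of its underside; leave alone.
Things that resemble listed ones, but are neither listed nor needed, are in the scene too. Leave any brown or yellow look-alike of the beaker_medium alone.

How it is judged (in metres and radians):
On the way, in this order (a step that is already met when the one before it is completed fails the run):
1. the cover is off the base (horizontal distance between cover and storage_base above 0.08 m), for 0.2 s.
2. all beakers stand nested mouth down on the pad, the cover still off (horizontal distance between beaker_small and storage_base below 0.0185 m and z of beaker_small in the frame of storage_base between 0.005 and 0.011 m and angle between each of beaker_small, beaker_medium, beaker_large's own z axis and vertical below 0.08 rad and horizontal distance between beaker_medium and storage_base below 0.0135 m and z of beaker_medium in the frame of storage_base between 0.005 and 0.011 m and horizontal distance between beaker_large and storage_base below 0.008 m and z of beaker_large in the frame of storage_base between 0.005 and 0.011 m and horizontal distance between cover and storage_base above 0.08 m), for 0.2 s.
3. the cover is locked home on the base (z of cover in the frame of storage_base between 0.0105 and 0.0148 m and horizontal distance between cover and storage_base below 0.005 m and angle between cover's own z axis and vertical below 0.06 rad and angle between the x axis of cover and the x axis of storage_base, either way round above 1.22 rad), for 0.2 s.
At the end, for the whole second after the job is handed in: Beakers upright, mouth down on the pad (within 3 mm of its height), small / medium / large within 18 / 13 / 8 mm of the base's axis, so inside one another; cover upright, within 5 mm of the axis, over 70 deg from the slot mouths, sprung up into the pockets (10.5 to 14.8 mm), at rest (all of step 3 and horizontal distance between beaker_small and storage_base below 0.0185 m and z of beaker_small in the frame of storage_base between 0.005 and 0.011 m and angle between each of beaker_small, beaker_medium, beaker_large's own z axis and vertical below 0.08 rad and horizontal distance between beaker_medium and storage_base below 0.0135 m and z of beaker_medium in the frame of storage_base between 0.005 and 0.011 m and horizontal distance between beaker_large and storage_base below 0.008 m and z of beaker_large in the frame of storage_base between 0.005 and 0.011 m and linear speed of cover below 0.02 m/s); the robot touches nothing.
It fails at once if a bystander (jar, ring clamp, loupe) is moved more than 25 mm (distance of any of powder_jar, ring_clamp, eye_loupe from where it was at the start of the episode above 0.025 m).
Of beaker_small, beaker_medium only 1 to 2 are there at a start; the rules pass over those that are not, and their reading is None.
At some moment in a run one of cover may be knocked a few centimetres aside while the robot is not near it.
It also fails if it takes over 200 s, if anything falls off the work surface, if the arm or the gripper's body presses on something with over 40 N, if the wrist force passes 120 N, or if a joint passes its speed limit or range.

ROBOT

A 6-joint arm with a two-finger parallel gripper is mounted at the origin on a cart in front of the work surface, level with it; the furniture and walls round the work are solid. World frame = base frame: x ahead of the robot, y to its left, z up, the work surface at z = 0. Lengths are in m, angles in degrees, forces in N, time in s.
With the tool pointing down it reaches from about 0.275 to 0.85 m from the base axis. Payload 19 kg.
Tool frame: the origin (TCP) lies at the very end of the fingers, on their centre line; the grasp point (between the pads) lies pinch_z behind it (pinch_z is the distance from the TCP to the grasp point, in m); z points along the fingers, y is the direction in which the jaws open and shut (so a half turn about z gives the same grasp; the last joint's range is limited). The gripper opens to 85 mm and grips with 20 to 120 N. Pads are 22 mm wide; open, the fingers measure 114 mm over their backs; the gripper's body (76 mm by 85 mm) begins 54 mm behind the grasp point. The pads swing forward as they close: fully open they stand 13 mm farther back than shut.
Start: joints at [-79.813, 8.623, 82.357, -0, 89.026, -7.678], TCP at [0.176, -0.547, 0.231] pointing down, gripper open.
Joint ranges: [-160.23, 160.23], [-39.13, 120.54], [6.94, 153.29], [-79.49, 259.48], [9.18, 160.14], [-161.06, 161.06]. Speed limits (degrees/s): [108.29, 108.29, 127.2, 172.46, 172.46, 172.46].

INTERFACE

Orientations are given as a 3x3 rotation matrix whose columns are the frame's x, y, z axes.
In Python, from bench import * gives the robot as it stands.
- The arm moves only by the tool jog_arm, never from a script. Its argument "series" is a list of rows, each an object of numbers: "ax", "ay", "az": the turn, a rotation vector about the tool's x, y, z in rad; "dx", "dy", "dz": the shift along the tool's x, y, z in mm; "jaw": the opening, from 0 (shut) to 1 (fully open). In form: [{"ax": .., "ay": .., "az": .., "dx": .., "dy": .., "dz": .., "jaw": ..}, ...]. A call has 1 to 20 rows; each row shifts and turns the commanded pose from where the row before left it, along the tool's axes as they then stand; what a row does not reach is not made up. A row lasts 1/12 s, in which the tool goes at most 41.7 mm and 7.16 degrees, less where a joint would pass 70% of its speed; a pose out of reach is approached as far as the arm can. A call is refused whole if a number of a shift passes 41.7 or a number of a turn 0.125, either way. A call with a gripper value outside its range is refused whole. The fingers move at their own pace and stop on an object; "newtons" is the grip in N (left out, the last holds). Time passes only in rows, so rows that do not move let the fingers close. It gives the time, the measured TCP pose, the force and the opening at its end, in the units of the state.
- get_obs(): the state, without advancing time (a new reading comes with each control period).
- get_image(name): name is "scene" or "side" or "wrist"; returns a dict with "img" (384x512x3 uint8, blue, green, red), "z_map" (384x512 float32, m along the optical axis (not along the pixel's ray), 0 where there is no reading), "K" (3x3 intrinsics, pixels), "dist_coeffs" ([k1, k2, p1, p2, k3] as OpenCV has them; the pictures are not rectified), "cam_to_world" (4x4, takes a point from camera to world coordinates). Camera axes: x right, y down, z forward; pixel columns grow to the right and rows downward; lengths in m; the calibration is good to about 2 mm. A picture is of the moment at which its call begins.
- hand_in(): hands the job in, once; it reports no verdict.
The state is a dict: "clock": time; "qpos": joint angles; "dq": joint speeds; "effort": joint torques, N m; "eef_pos": TCP position; "tcp_rot": TCP orientation; "force": force on the tool from outside, world axes, zero at the start; "ft_torque": the same for the moment, N m; "opening": opening from 0.0 (shut) to 1.0 (fully open).
Only numpy, scipy, OpenCV 4.12 (cv2) and the standard library are available. Lean on these libraries where they do the work, as an engineer would, in place of code of your own. Each camera call takes 0.05 s, during which the arm holds its last target.

## Working session

There is one attempt and no reset: what is moved stays moved. The work goes in short steps, Python scripts to look and compute and a tool call to move; the robot and the scene stay as the last step left them, time stands still between calls to the robot, and variables do not carry over. Pictures are saved under pics/ and viewed, and the job is handed in when it is done.

Besides the shell and the picture viewer there is one more tool, called after ">>>" as name([rows], argument=value, ...), one row to a line, values as JSON. jog_arm: Moves the arm, as the interface text tells. Its arguments: {"type":"object","properties":{"series":{"type":"array","items":{"type":"object","properties":{"ax":{"type":"number"},"ay":{"type":"number"},"az":{"type":"number"},"dx":{"type":"number"},"dy":{"type":"number"},"dz":{"type":"number"},"jaw":{"type":"number"}}}},"newtons":{"type":"number"}},"required":["series"]}

```bash
ls; mkdir -p pics; cat > h.py <<'E'
from bench import *
import numpy as np, cv2
def snap(n,f):
    d=get_image(n); cv2.imwrite(f'pics/{f}.png',d['img']); np.savez(f'pics/{f}.npz',**d); return d
def ld(f): return dict(np.load(f'pics/{f}.npz'))
def ray(d,u,v):
    p=cv2.undistortPoints(np.array([[[u,v]]],float),d['K'],d['dist_coeffs'])[0,0]
    return np.array([p[0],p[1],1.])
def pt(d,u,v,z=None):
    r=ray(d,u,v);T=d['cam_to_world'];
    if z is None: s=d['z_map'][int(round(v)),int(round(u))]
    else: s=(z-T[2,3])/(T[:3,:3]@r)[2]
    return T[:3,:3]@(r*s)+T[:3,3]
def cloud(d):
    H,W=d['z_map'].shape
    u,v=np.meshgrid(np.arange(W),np.arange(H))
    p=cv2.undistortPoints(np.stack([u,v],-1).reshape(-1,1,2).astype(float),d['K'],d['dist_coeffs']).reshape(H,W,2)
    P=np.concatenate([p,np.ones((H,W,1))],-1)*d['z_map'][...,None]
    T=d['cam_to_world'];return P@T[:3,:3].T+T[:3,3]
def proj(d,X):
    T=np.linalg.inv(d['cam_to_world']);X=np.atleast_2d(X)@T[:3,:3].T+T[:3,3]
    return cv2.projectPoints(X,np.zeros(3),np.zeros(3),d['K'],d['dist_coeffs'])[0][:,0]
def crop(f,x0,y0,x1,y1,s,o):
    im=cv2.imread(f'pics/{f}.png')[y0:y1,x0:x1];cv2.imwrite(f'pics/{o}.png',cv2.resize(im,None,fx=s,fy=s,interpolation=cv2.INTER_CUBIC))
E
python3 - <<'E'
from h import *
for n in ['scene','side','wrist']:
    d=snap(n,n+'0');print(n,d['cam_to_world'].round(3).tolist(),d['K'].round(0).tolist())
o=get_obs();print(o)
E
```

```text
pics
scene [[-0.893, -0.265, 0.364, 0.067], [-0.45, 0.543, -0.709, 0.905], [-0.01, -0.797, -0.604, 1.089], [0.0, 0.0, 0.0, 1.0]] [[478.0, 0.0, 261.0], [0.0, 478.0, 193.0], [0.0, 0.0, 1.0]]
side [[-0.946, -0.193, 0.26, 0.264], [-0.324, 0.525, -0.787, 0.939], [0.015, -0.829, -0.559, 0.938], [0.0, 0.0, 0.0, 1.0]] [[466.0, 0.0, 259.0], [0.0, 466.0, 183.0], [0.0, 0.0, 1.0]]
wrist [[0.307, -0.902, -0.304, 0.255], [-0.952, -0.291, -0.097, -0.522], [-0.001, 0.319, -0.948, 0.372], [0.0, 0.0, 0.0, 1.0]] [[338.0, 0.0, 254.0], [0.0, 338.0, 192.0], [0.0, 0.0, 1.0]]
{'clock': 0.15, 'qpos': array([-7.98108942e+01,  8.64400014e+00,  8.23828196e+01,  2.51772594e-03,
        8.90256998e+01, -7.67806000e+00]), 'dq': array([-0.06710136, -0.02306045, -0.14365939, -0.08880377,  0.02704323,
        0.0543326 ]), 'effort': array([ 2.48442797e-03, -7.13376260e+01, -5.71043658e+01, -1.08236079e-04,
        7.06409948e-03,  2.83685949e-05]), 'eef_pos': array([ 0.17637502, -0.54709211,  0.23083306]), 'tcp_rot': array([[ 9.51770628e-01,  3.06810458e-01, -1.18907859e-04],
       [ 3.06810436e-01, -9.51770208e-01,  9.09954944e-04],
       [ 1.66010736e-04, -9.02550561e-04, -9.99999579e-01]]), 'force': array([ 0.47767209, -0.03898559,  0.25965011]), 'ft_torque': array([-0.03413699,  0.00763972,  0.04481204]), 'opening': 0.997816569479767}
```

View pics/scene0.png

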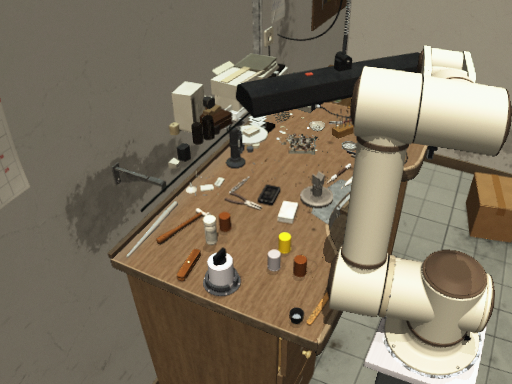

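View pics/side0.png

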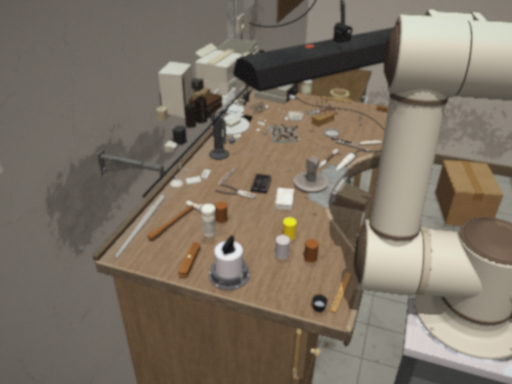

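View pics/wrist0.png

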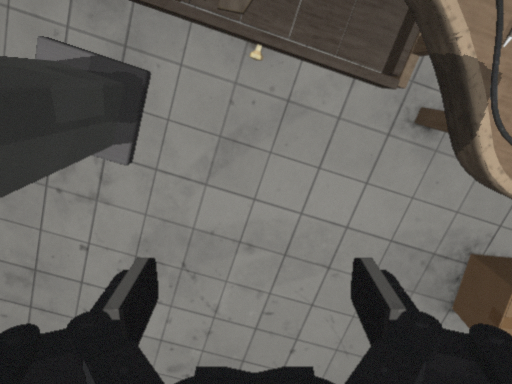

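```bash
python3 -c "
import bench;print([x for x in dir(bench) if x[0]!='_']);print(getattr(bench,'pinch_z',None))"
```

```text
['Unreachable', 'get_image', 'get_obs', 'hand_in', 'pinch_z']
0.0187
```

```bash
python3 - <<'E'
from h import *
crop('scene0',130,190,350,330,3.6,'c1');crop('side0',150,190,370,330,3.6,'c2')
d=ld('scene0')
for n,u,v in [('metal',273,254),('yel',285,236),('br1',300,259),('br2',225,215),('handle',219,252),('cover',220,268),('jar',210,219),('loupe',297,313),('clampbrown',188,264),('clamp2',320,305),('box',288,210),('lamp',242,90)]: print(n,pt(d,u,v).round(3))
print(pinch_z)
E
```

```text
metal [ 0.516 -0.043  0.059]
yel [ 0.516 -0.134  0.059]
br1 [ 0.432 -0.059  0.06 ]
br2 [ 0.743 -0.143  0.056]
handle [0.629 0.081 0.127]
cover [0.613 0.106 0.092]
jar [ 0.745 -0.056  0.104]
loupe [0.371 0.099 0.012]
clampbrown [0.751 0.08  0.02 ]
clamp2 [0.325 0.038 0.005]
box [ 0.579 -0.3    0.022]
lamp [ 0.688 -0.194  0.505]
0.0187
```

View pics/c1.png

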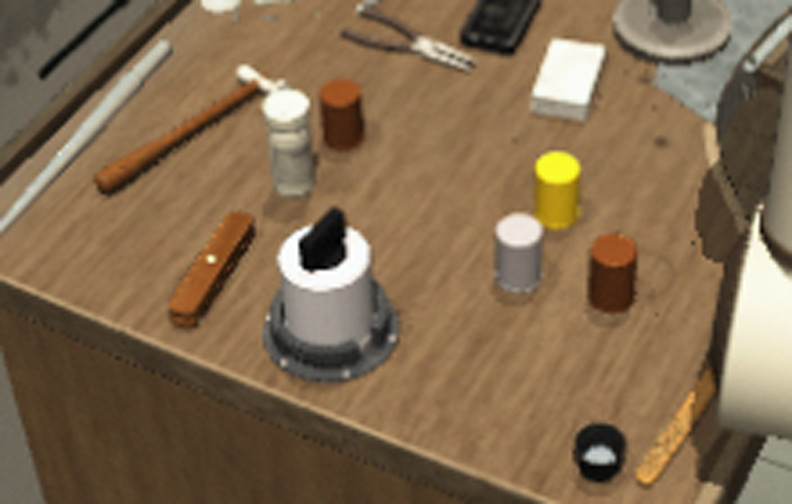

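View pics/c2.png

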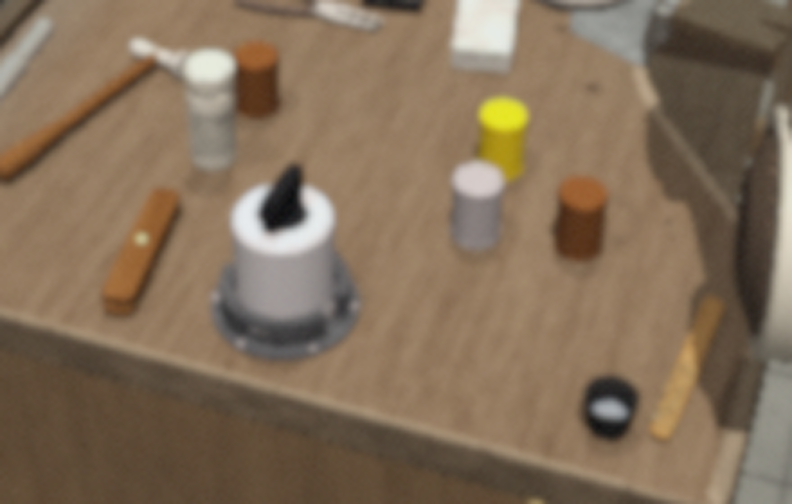

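>>> jog_arm([
  {"dy": -28},
  {"dy": -28},
  {"dy": -28},
  {"dy": -28},
  {"dy": -28},
])

```text
$.series[0]: bad value
```

>>> jog_arm([
  {"dx": 20,"dy": -17.5,"dz": -3},
  {"dx": 20,"dy": -17.5,"dz": -3},
  {"dx": 20,"dy": -17.5,"dz": -3},
  {"dx": 20,"dy": -17.5,"dz": -3},
  {"dx": 20,"dy": -17.5,"dz": -3},
  {"dx": 20,"dy": -17.5,"dz": -3},
  {"dx": 20,"dy": -17.5,"dz": -3},
  {"dx": 20,"dy": -17.5,"dz": -3},
  {"dx": 20,"dy": -17.5,"dz": -3},
  {"dx": 20,"dy": -17.5,"dz": -3},
  {"dx": 20,"dy": -17.5,"dz": -3},
  {"dx": 20,"dy": -17.5,"dz": -3},
  {"dx": 20,"dy": -17.5,"dz": -3},
  {"dx": 20,"dy": -17.5,"dz": -3},
  {"dx": 20,"dy": -17.5,"dz": -3},
  {"dx": 20,"dy": -17.5,"dz": -3},
  {"dx": 20,"dy": -17.5,"dz": -3},
  {"dx": 20,"dy": -17.5,"dz": -3},
  {},
  {},
])

```text
$.series[0]: bad value
```

```bash
python3 - <<'E'
from h import *
for n in ['scene','wrist']: snap(n,n+'1')
crop('scene1',200,180,512,384,2.5,'c3')
o=get_obs();print(o['eef_pos'],o['qpos'],o['force'])
E
```

```text
[ 0.17634485 -0.54716951  0.23101805] [-7.98136869e+01  8.63608113e+00  8.23705940e+01 -2.56682869e-04
  8.90273057e+01 -7.67604470e+00] [-0.65315722 -0.54527044  0.07579667]
```

View pics/wrist1.png

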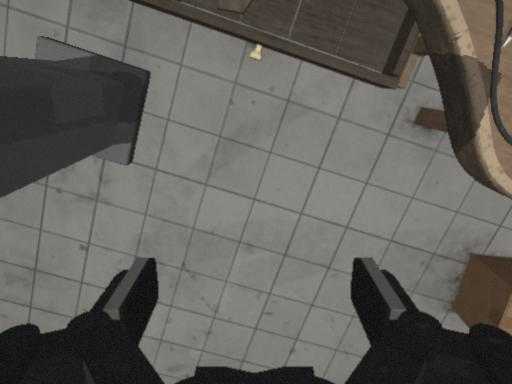

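View pics/c3.png

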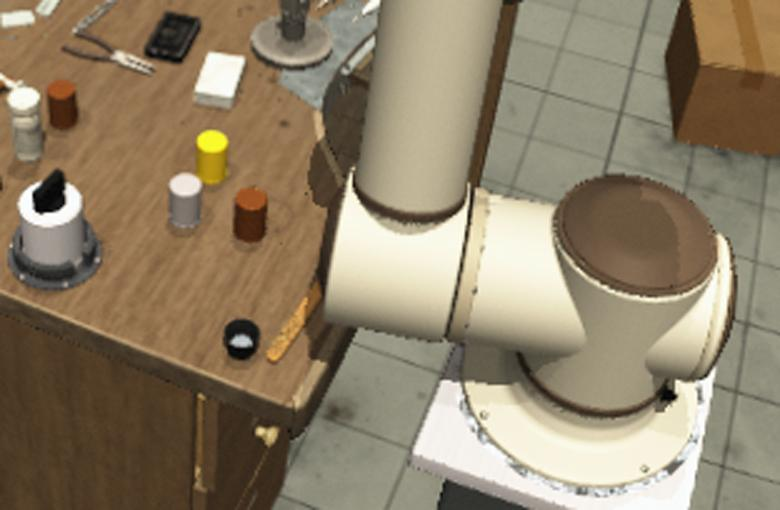

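>>> jog_arm([
  {"ax": 0,"ay": 0,"az": 0,"dx": 0,"dy": -28,"dz": 0,"jaw": 1},
  {"ax": 0,"ay": 0,"az": 0,"dx": 0,"dy": -28,"dz": 0,"jaw": 1},
  {"ax": 0,"ay": 0,"az": 0,"dx": 0,"dy": -28,"dz": 0,"jaw": 1},
  {"ax": 0,"ay": 0,"az": 0,"dx": 0,"dy": -28,"dz": 0,"jaw": 1},
  {"ax": 0,"ay": 0,"az": 0,"dx": 0,"dy": -28,"dz": 0,"jaw": 1},
])

```text
clock: 0.67
eef_pos: [0.1331, -0.4126, 0.231]
tcp_rot: [[0.952, 0.307, -0.0], [0.307, -0.952, 0.0], [0.0, -0.0, -1.0]]
force: [-0.0, -0.1, -0.2]
opening: 1.0
```

>>> jog_arm([
  {"ax": 0,"ay": 0,"az": 0,"dx": 20,"dy": -17.5,"dz": -3,"jaw": 1},
  {"ax": 0,"ay": 0,"az": 0,"dx": 20,"dy": -17.5,"dz": -3,"jaw": 1},
  {"ax": 0,"ay": 0,"az": 0,"dx": 20,"dy": -17.5,"dz": -3,"jaw": 1},
  {"ax": 0,"ay": 0,"az": 0,"dx": 20,"dy": -17.5,"dz": -3,"jaw": 1},
  {"ax": 0,"ay": 0,"az": 0,"dx": 20,"dy": -17.5,"dz": -3,"jaw": 1},
  {"ax": 0,"ay": 0,"az": 0,"dx": 20,"dy": -17.5,"dz": -3,"jaw": 1},
  {"ax": 0,"ay": 0,"az": 0,"dx": 20,"dy": -17.5,"dz": -3,"jaw": 1},
  {"ax": 0,"ay": 0,"az": 0,"dx": 20,"dy": -17.5,"dz": -3,"jaw": 1},
  {"ax": 0,"ay": 0,"az": 0,"dx": 20,"dy": -17.5,"dz": -3,"jaw": 1},
  {"ax": 0,"ay": 0,"az": 0,"dx": 20,"dy": -17.5,"dz": -3,"jaw": 1},
  {"ax": 0,"ay": 0,"az": 0,"dx": 20,"dy": -17.5,"dz": -3,"jaw": 1},
  {"ax": 0,"ay": 0,"az": 0,"dx": 20,"dy": -17.5,"dz": -3,"jaw": 1},
  {"ax": 0,"ay": 0,"az": 0,"dx": 20,"dy": -17.5,"dz": -3,"jaw": 1},
  {"ax": 0,"ay": 0,"az": 0,"dx": 20,"dy": -17.5,"dz": -3,"jaw": 1},
  {"ax": 0,"ay": 0,"az": 0,"dx": 20,"dy": -17.5,"dz": -3,"jaw": 1},
  {"ax": 0,"ay": 0,"az": 0,"dx": 20,"dy": -17.5,"dz": -3,"jaw": 1},
  {"ax": 0,"ay": 0,"az": 0,"dx": 20,"dy": -17.5,"dz": -3,"jaw": 1},
  {"ax": 0,"ay": 0,"az": 0,"dx": 20,"dy": -17.5,"dz": -3,"jaw": 1},
  {"ax": 0,"ay": 0,"az": 0,"dx": 0,"dy": 0,"dz": 0,"jaw": 1},
  {"ax": 0,"ay": 0,"az": 0,"dx": 0,"dy": 0,"dz": 0,"jaw": 1},
])

```text
clock: 2.33
eef_pos: [0.3796, -0.0029, 0.2852]
tcp_rot: [[0.951, 0.309, -0.0], [0.309, -0.951, 0.0], [-0.0, -0.0, -1.0]]
force: [0.4, -1.0, -0.8]
opening: 1.001
```

```bash
python3 - <<'E'
from h import *
for n in ['scene','wrist']: snap(n,n+'1')
crop('scene1',200,180,512,384,2.5,'c3')
o=get_obs();print(o['eef_pos'],o['qpos'],o['force'])
E
```

```text
[ 0.37916188 -0.00405333  0.28516526] [-1.22923059e+01 -1.61518094e+01  9.94445706e+01 -6.64652703e-03
  9.67274921e+01  5.98281389e+01] [-0.37313278 -0.3042674   1.06518259]
```

View pics/wrist1.png

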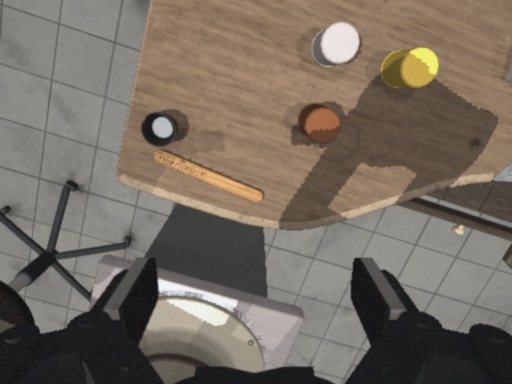

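View pics/c3.png

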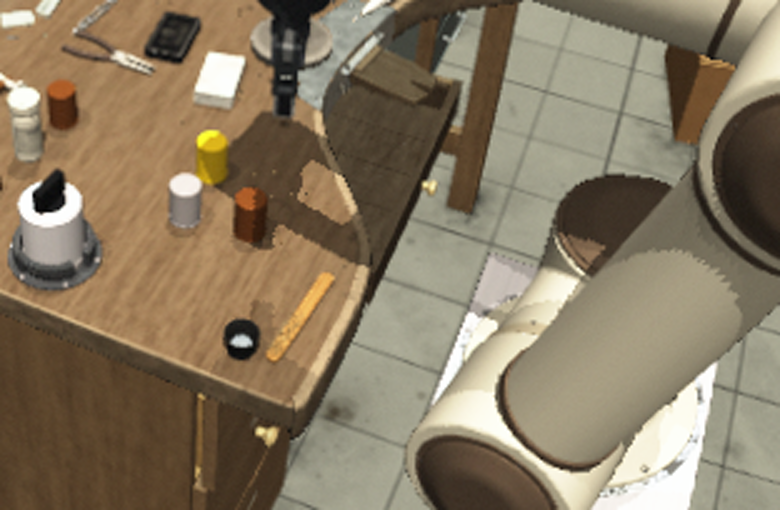

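>>> jog_arm([
  {"ax": 0,"ay": 0,"az": 0,"dx": 24,"dy": -2,"dz": 0,"jaw": 1},
  {"ax": 0,"ay": 0,"az": 0,"dx": 24,"dy": -2,"dz": 0,"jaw": 1},
  {"ax": 0,"ay": 0,"az": 0,"dx": 24,"dy": -2,"dz": 0,"jaw": 1},
  {"ax": 0,"ay": 0,"az": 0,"dx": 24,"dy": -2,"dz": 0,"jaw": 1},
  {"ax": 0,"ay": 0,"az": 0,"dx": 24,"dy": -2,"dz": 0,"jaw": 1},
  {"ax": 0,"ay": 0,"az": 0,"dx": 24,"dy": -2,"dz": 0,"jaw": 1},
  {"ax": 0,"ay": 0,"az": 0,"dx": 24,"dy": -2,"dz": 0,"jaw": 1},
  {"ax": 0,"ay": 0,"az": 0,"dx": 24,"dy": -2,"dz": 0,"jaw": 1},
  {"ax": 0,"ay": 0,"az": 0,"dx": 0,"dy": 0,"dz": 0,"jaw": 1},
  {"ax": 0,"ay": 0,"az": 0,"dx": 0,"dy": 0,"dz": 0,"jaw": 1},
])

```text
clock: 3.27
eef_pos: [0.5576, 0.0694, 0.2846]
tcp_rot: [[0.952, 0.306, -0.001], [0.306, -0.952, 0.0], [-0.001, -0.0, -1.0]]
force: [-0.3, 0.0, -0.4]
opening: 1.0
```

```bash
python3 - <<'E'
from h import *
for n in ['scene','wrist']: snap(n,n+'2')
crop('scene2',100,60,512,320,1.9,'c4')
E
```

```text
(no output)
```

View pics/wrist2.png

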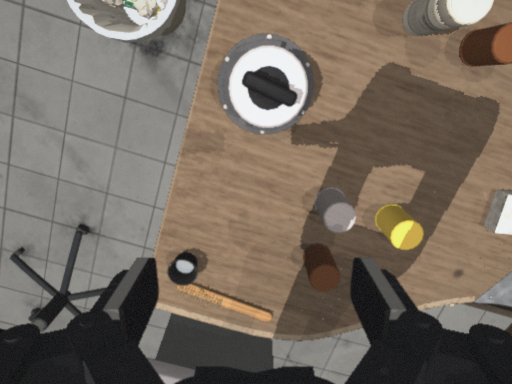

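View pics/c4.png

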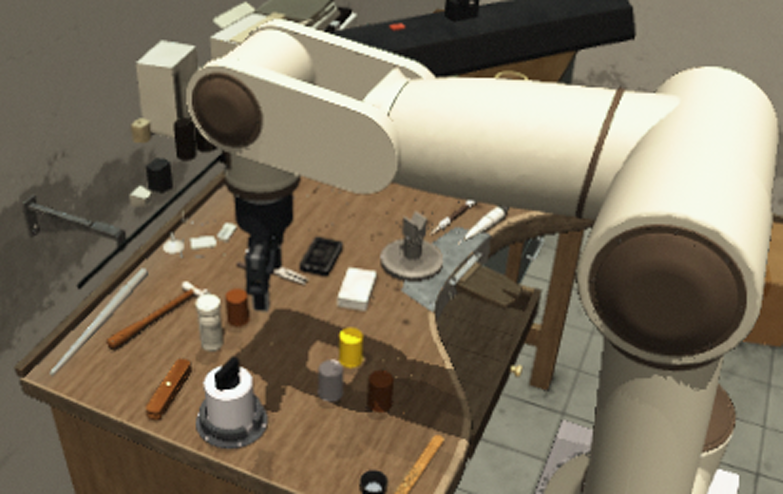

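```bash
cat >> h.py <<'E'
from scipy.optimize import least_squares
def circ(P):
    c0=P[:,:2].mean(0); f=lambda p:np.hypot(*(P[:,:2]-p[:2]).T)-p[2]
    return least_squares(f,[*c0,.03],loss='soft_l1',f_scale=.002).x
def rect(P):
    (c,wh,a)=cv2.minAreaRect((P[:,:2]*1000).astype(np.float32)); return np.array(c)/1000,wh,a
E
python3 - <<'E'
from h import *
for f in ['wrist2','scene0','side0']:
    d=ld(f);C=cloud(d);X=C.reshape(-1,3)
    near=np.hypot(X[:,0]-.62,X[:,1]-.1)<.075
    N=X[near]
    print(f,np.histogram(N[:,2],bins=np.arange(-.005,.14,.005)))
    H=N[(N[:,2]>.115)]; print('handle',len(H),rect(H), H[:,:2].mean(0), H[:,2].mean())
    u,s,v=np.linalg.svd(H[:,:2]-H[:,:2].mean(0));print('yaw',np.degrees(np.arctan2(v[0,1],v[0,0])))
    T=N[(N[:,2]>.09)&(N[:,2]<.1)]; print('top',len(T))
    m=((C[...,2]>.088)&(np.hypot(C[...,0]-.62,C[...,1]-.1)<.075)).astype(np.uint8)
    cs,_=cv2.findContours(m,cv2.RETR_EXTERNAL,cv2.CHAIN_APPROX_NONE);c=max(cs,key=len)[:,0]
    E=np.array([pt(d,*q,z=.094) for q in c]);print('circle',circ(E))
E
```

```text
wrist2 (array([4145, 1536,   15,    1,    1,   22, 1113,    0,    0,    0,    0,
          0,    0,    0,    0,    0,    0,    0,  173, 3438,  538,    0,
          0,    0,    2,  751,  199,    0,    0]), array([-0.005,  0.   ,  0.005,  0.01 ,  0.015,  0.02 ,  0.025,  0.03 ,
        0.035,  0.04 ,  0.045,  0.05 ,  0.055,  0.06 ,  0.065,  0.07 ,
        0.075,  0.08 ,  0.085,  0.09 ,  0.095,  0.1  ,  0.105,  0.11 ,
        0.115,  0.12 ,  0.125,  0.13 ,  0.135,  0.14 ]))
handle 13087 (array([0.59766736, 0.09504927]), (81.59857177734375, 103.08470153808594), 24.630279541015625) [0.57404658 0.08935291] 0.3393427378830185
yaw 129.35724878720166
top 3976
circle [ 11.06163851 345.10491081 345.11667615]
scene0 (array([344, 384,  55,  28,  29,  93, 119,  49,  23,  24,  32,  32,  30,
        31,  32,  30,  32,  26,  61, 167,  61,  24,  18,  14,  21,  31,
        35,   2,   0]), array([-0.005,  0.   ,  0.005,  0.01 ,  0.015,  0.02 ,  0.025,  0.03 ,
        0.035,  0.04 ,  0.045,  0.05 ,  0.055,  0.06 ,  0.065,  0.07 ,
        0.075,  0.08 ,  0.085,  0.09 ,  0.095,  0.1  ,  0.105,  0.11 ,
     
[... 230 characters left out ...]
le [0.62738862 0.0821253  0.03772649]
side0 (array([257, 613, 167,  27,  36,  44, 175,  81,  36,  44,  32,  37,  35,
        41,  34,  38,  47,  34,  36, 165, 154,  19,  18,  19,  17,  28,
        52,   2,   0]), array([-0.005,  0.   ,  0.005,  0.01 ,  0.015,  0.02 ,  0.025,  0.03 ,
        0.035,  0.04 ,  0.045,  0.05 ,  0.055,  0.06 ,  0.065,  0.07 ,
        0.075,  0.08 ,  0.085,  0.09 ,  0.095,  0.1  ,  0.105,  0.11 ,
        0.115,  0.12 ,  0.125,  0.13 ,  0.135,  0.14 ]))
handle 99 (array([0.6305816, 0.0814726]), (52.24957275390625, 15.449115753173828), 85.23792266845703) [0.62900964 0.08449805] 0.12438578307188743
yaw 82.32086164305781
top 319
circle [0.62981442 0.08160604 0.03809278]
```

```bash
python3 - <<'E'
from h import *
crop('wrist2',200,20,330,150,5,'c5')
E
```

```text
(no output)
```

View pics/c5.png

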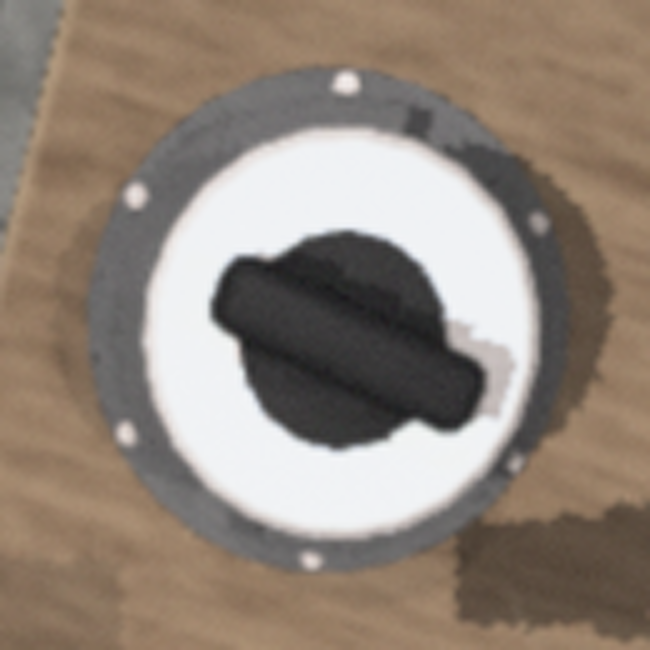

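```bash
python3 - <<'E'
from h import *
d=ld('wrist2');C=cloud(d);X=C.reshape(-1,3)
N=X[(np.hypot(X[:,0]-.629,X[:,1]-.082)<.075)]
H=N[(N[:,2]>.115)&(N[:,2]<.14)];print(rect(H),H.mean(0))
u,s,v=np.linalg.svd(H[:,:2]-H[:,:2].mean(0));print('yaw',np.degrees(np.arctan2(v[0,1],v[0,0])))
def edge(d,C,zlo,zhi,zp,c0,r):
    m=((C[...,2]>zlo)&(C[...,2]<zhi)&(np.hypot(C[...,0]-c0[0],C[...,1]-c0[1])<r)).astype(np.uint8)
    cs,_=cv2.findContours(m,cv2.RETR_EXTERNAL,cv2.CHAIN_APPROX_NONE);c=max(cs,key=len)[:,0]
    return circ(np.array([pt(d,*map(float,q),z=zp) for q in c]))
print(edge(d,C,.088,.1,.094,(.629,.082),.06))
print(edge(d,C,.022,.1,.028,(.629,.082),.06))
# slot notch
print('notch',pt(d,200+420/5,20+120/5,.028))
# medium
d=ld('wrist1');C=cloud(d);
for f in ['wrist1','wrist2','scene0','side0']:
    d=ld(f);C=cloud(d);print(f,edge(d,C,.052,.07,.058,(.511,-.048),.035))
o=get_obs();print(o['eef_pos'],o['qpos'],o['tcp_rot'])
L=ld('scene0');
E
```

```text
(array([0.63126801, 0.07904066]), (49.782161712646484, 13.956223487854004), 84.15933227539062) [0.63139734 0.07956122 0.12408738]
yaw -95.92863077876241
[0.6313404  0.07921611 0.03660275]
[0.63114295 0.07895278 0.04899177]
notch [0.67888366 0.07446447 0.028     ]
wrist1 [ 0.51612496 -0.04889642  0.01903819]
wrist2 [ 0.51817001 -0.04873319  0.01933873]
scene0 [ 0.51625487 -0.04652004  0.0192839 ]
side0 [ 0.51572078 -0.04693059  0.02000521]
[0.55676319 0.06929696 0.28535343] [-7.70004047e-01  6.26482792e+00  7.88258566e+01 -4.83641455e-03
  9.49258260e+01  7.14341681e+01] [[ 9.52153819e-01  3.05619080e-01 -2.89266986e-04]
 [ 3.05619070e-01 -9.52153862e-01 -8.02194722e-05]
 [-2.99943280e-04 -1.20242306e-05 -9.99999955e-01]]
```

```bash
python3 - <<'E'
from h import *
d=ld('scene0')
for u,v in [(240,84),(244,84),(240,90),(243,106),(245,110),(247,112),(250,113),(280,100),(300,100)]: print(u,v,pt(d,u,v).round(3))
crop('scene0',220,60,350,130,5,'c6')
C=cloud(d);m=(C[...,2]>.43)&(C[...,1]<0)&(C[...,0]>.2)&(C[...,1]>-.6)
u=d['img'].astype(int).max(-1)<60
X=C[m&u];print(X.min(0),X.max(0)); i=X[:,1].argmax();print(X[i]);i=X[:,0].argmin();print(X[i])
E
```

```text
240 84 [ 0.7   -0.204  0.517]
244 84 [ 0.688 -0.206  0.519]
240 90 [ 0.701 -0.205  0.497]
243 106 [ 0.69  -0.198  0.451]
245 110 [ 0.81  -0.426  0.305]
247 112 [ 1.021 -0.821  0.064]
250 113 [ 0.647 -0.163  0.454]
280 100 [ 0.581 -0.221  0.483]
300 100 [ 0.537 -0.266  0.473]
[ 0.2375272  -0.59997822  0.44963589] [ 7.33070310e-01 -4.18463864e-04  6.90125923e-01]
[ 3.12738439e-01 -4.18463864e-04  6.55377307e-01]
[ 0.2375272  -0.48658644  0.54967963]
```

View pics/c6.png

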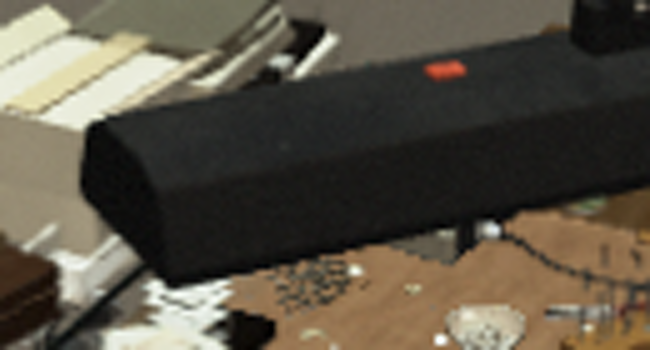

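>>> jog_arm([
  {"ax": 0,"ay": 0,"az": -0.1157,"dx": 0,"dy": 0,"dz": 0,"jaw": 1},
  {"ax": 0,"ay": 0,"az": -0.1157,"dx": 0,"dy": 0,"dz": 0,"jaw": 1},
  {"ax": 0,"ay": 0,"az": -0.1157,"dx": 0,"dy": 0,"dz": 0,"jaw": 1},
  {"ax": 0,"ay": 0,"az": -0.1157,"dx": 0,"dy": 0,"dz": 0,"jaw": 1},
  {"ax": 0,"ay": 0,"az": -0.1157,"dx": 0,"dy": 0,"dz": 0,"jaw": 1},
  {"ax": 0,"ay": 0,"az": -0.1157,"dx": 0,"dy": 0,"dz": 0,"jaw": 1},
  {"ax": 0,"ay": 0,"az": -0.1157,"dx": 0,"dy": 0,"dz": 0,"jaw": 1},
  {"ax": 0,"ay": 0,"az": -0.1157,"dx": 0,"dy": 0,"dz": 0,"jaw": 1},
  {"ax": 0,"ay": 0,"az": -0.1157,"dx": 0,"dy": 0,"dz": 0,"jaw": 1},
  {"ax": 0,"ay": 0,"az": -0.1157,"dx": 0,"dy": 0,"dz": 0,"jaw": 1},
  {"ax": 0,"ay": 0,"az": 0,"dx": 0,"dy": 0,"dz": 0,"jaw": 1},
])

```text
clock: 4.28
eef_pos: [0.5566, 0.0696, 0.2859]
tcp_rot: [[0.097, 0.995, 0.001], [0.995, -0.097, -0.0], [0.0, 0.001, -1.0]]
force: [-0.1, -1.0, 0.2]
opening: 0.999
```

```bash
cat >> h.py <<'E'
def go(p,yaw=None):
    o=get_obs();R=o['tcp_rot'];e=R.T@(np.array(p)-o['eef_pos'])*1000
    y=np.degrees(np.arctan2(R[1,0],R[0,0]))
    print('eef',o['eef_pos'].round(4),'shift mm',e.round(1),'yaw',y.round(2),'tilt',R[2,:2].round(4),'F',o['force'].round(1),'T',o['ft_torque'].round(2),'op',round(o['opening'],3),'t',o['clock'],'j',o['qpos'].round(0))
    if yaw is not None: print('az',-np.radians((yaw-y+180)%360-180).round(4))
E
python3 - <<'E'
from h import *
go((.6305,.0798,.16),84.1)
E
```

```text
eef [0.5566 0.0696 0.2859] shift mm [ 17.3  72.5 126. ] yaw 84.46 tilt [0.0001 0.0008] F [-0.1 -1.   0.2] T [-0.01  0.07  0.11] op 0.999 t 4.2833 j [-1.  6. 79.  0. 95.  5.]
az 0.0062
```

>>> jog_arm([
  {"ax": 0,"ay": 0,"az": 0,"dx": 3.5,"dy": 14.5,"dz": 14,"jaw": 1},
  {"ax": 0,"ay": 0,"az": 0,"dx": 3.5,"dy": 14.5,"dz": 14,"jaw": 1},
  {"ax": 0,"ay": 0,"az": 0,"dx": 3.5,"dy": 14.5,"dz": 14,"jaw": 1},
  {"ax": 0,"ay": 0,"az": 0,"dx": 3.5,"dy": 14.5,"dz": 14,"jaw": 1},
  {"ax": 0,"ay": 0,"az": 0,"dx": 3.5,"dy": 14.5,"dz": 14,"jaw": 1},
  {"ax": 0,"ay": 0,"az": 0,"dx": 0,"dy": 0,"dz": 0,"jaw": 1},
  {"ax": 0,"ay": 0,"az": 0,"dx": 0,"dy": 0,"dz": 0,"jaw": 1},
])

```text
clock: 4.87
eef_pos: [0.6307, 0.0799, 0.2147]
tcp_rot: [[0.106, 0.994, -0.002], [0.994, -0.106, 0.0], [-0.0, -0.002, -1.0]]
force: [-0.4, -0.1, 0.4]
opening: 1.001
```

```bash
python3 - <<'E'
from h import *
d=snap('wrist','wrist3');C=cloud(d);X=C.reshape(-1,3)
N=X[(np.hypot(X[:,0]-.63,X[:,1]-.08)<.075)]
H=N[(N[:,2]>.115)&(N[:,2]<.14)];print(rect(H),H.mean(0))
T=N[(N[:,2]>.085)&(N[:,2]<.1)];print(np.median(T[:,2]))
go((.6305,.0798,.102),84.1)
E
```

```text
(array([0.63158197, 0.07988422]), (49.473934173583984, 13.63247299194336), 84.24271392822266) [0.6318851  0.08147861 0.12398841]
0.09296805462489294
eef [0.6307 0.0799 0.2158] shift mm [ -0.2  -0.2 113.8] yaw 83.99 tilt [0. 0.] F [-0.4  0.7 -0.1] T [-0.04  0.01  0.03] op 1.003 t 4.9167 j [ 0. 16. 75.  0. 89.  6.]
az -0.002
```

View pics/wrist3.png

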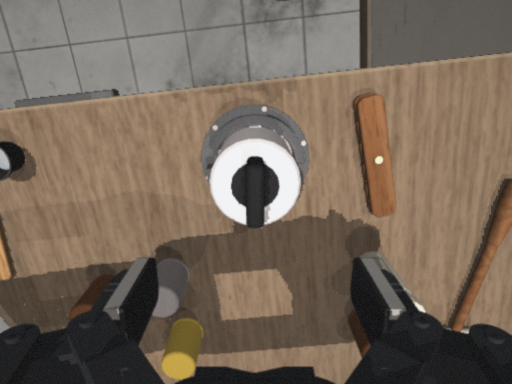

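>>> jog_arm([
  {"ax": 0,"ay": 0,"az": 0,"dx": 0,"dy": 0.3,"dz": 19,"jaw": 1},
  {"ax": 0,"ay": 0,"az": 0,"dx": 0,"dy": 0,"dz": 19,"jaw": 1},
  {"ax": 0,"ay": 0,"az": 0,"dx": 0,"dy": 0,"dz": 19,"jaw": 1},
  {"ax": 0,"ay": 0,"az": 0,"dx": 0,"dy": 0,"dz": 19,"jaw": 1},
  {"ax": 0,"ay": 0,"az": 0,"dx": 0,"dy": 0,"dz": 19,"jaw": 1},
  {"ax": 0,"ay": 0,"az": 0,"dx": 0,"dy": 0,"dz": 10,"jaw": 1},
  {"ax": 0,"ay": 0,"az": 0,"dx": 0,"dy": 0,"dz": 8,"jaw": 1},
  {"ax": 0,"ay": 0,"az": 0,"dx": 0,"dy": 0,"dz": 0,"jaw": 1},
  {"ax": 0,"ay": 0,"az": 0,"dx": 0,"dy": 0,"dz": 0,"jaw": 0},
  {"ax": 0,"ay": 0,"az": 0,"dx": 0,"dy": 0,"dz": 0,"jaw": 0},
  {"ax": 0,"ay": 0,"az": 0,"dx": 0,"dy": 0,"dz": 0,"jaw": 0},
  {"ax": 0,"ay": 0,"az": 0,"dx": 0,"dy": 0,"dz": 0,"jaw": 0},
  {"ax": 0,"ay": 0,"az": 0,"dx": 0,"dy": 0,"dz": 0,"jaw": 0},
  {"ax": 0,"ay": 0,"az": 0,"dx": 0,"dy": 0,"dz": 0,"jaw": 0},
  {"ax": 0,"ay": 0,"az": 0,"dx": 0,"dy": 0,"dz": 0,"jaw": 0},
  {"ax": 0,"ay": 0,"az": 0,"dx": 0,"dy": 0,"dz": 0,"jaw": 0},
], newtons=60)

```text
clock: 6.25
eef_pos: [0.6315, 0.0804, 0.1026]
tcp_rot: [[0.102, 0.995, 0.0], [0.995, -0.102, 0.0], [0.0, 0.0, -1.0]]
force: [-1.1, 0.2, 3.9]
opening: 0.148
```

```bash
python3 - <<'E'
from h import *
go((.631,.0797,.102),84.1)
E
```

```text
eef [0.6315 0.0804 0.1026] shift mm [-0.7 -0.4  0.6] yaw 84.16 tilt [0.0001 0.0001] F [-1.1  0.2  3.9] T [-0.01  0.23 -0.02] op 0.148 t 6.25 j [ 0. 20. 84.  0. 77.  6.]
az 0.001
```

>>> jog_arm([
  {"ax": 0,"ay": 0,"az": 0,"dx": 0,"dy": 0,"dz": 1.5,"jaw": 0},
  {"ax": 0,"ay": 0,"az": 0,"dx": 0,"dy": 0,"dz": 1.5,"jaw": 0},
  {"ax": 0,"ay": 0,"az": 0,"dx": 0,"dy": 0,"dz": 1.5,"jaw": 0},
  {"ax": 0,"ay": 0,"az": 0,"dx": 0,"dy": 0,"dz": 1.5,"jaw": 0},
  {"ax": 0,"ay": 0,"az": 0,"dx": 0,"dy": 0,"dz": 0.5,"jaw": 0},
  {"ax": 0,"ay": 0,"az": 0,"dx": 0,"dy": 0,"dz": 0,"jaw": 0},
  {"ax": 0,"ay": 0,"az": 0,"dx": 0,"dy": 0,"dz": 0,"jaw": 0},
])

```text
clock: 6.83
eef_pos: [0.6315, 0.0804, 0.096]
tcp_rot: [[0.102, 0.995, 0.0], [0.995, -0.102, 0.0], [0.0, 0.0, -1.0]]
force: [-2.9, 1.1, 8.0]
opening: 0.148
```

```bash
python3 - <<'E'
from h import *
go((.631,.0797,.102),84.1)
E
```

```text
eef [0.6315 0.0804 0.096 ] shift mm [-0.8 -0.5 -6. ] yaw 84.16 tilt [0.0002 0.0003] F [-2.9  1.1  8. ] T [ 0.01  0.49 -0.  ] op 0.148 t 6.8333 j [ 0. 20. 84.  0. 76.  6.]
az 0.001
```

>>> jog_arm([
  {"ax": 0,"ay": 0,"az": -0.07,"dx": 0,"dy": 0,"dz": 0,"jaw": 0},
  {"ax": 0,"ay": 0,"az": -0.07,"dx": 0,"dy": 0,"dz": 0,"jaw": 0},
  {"ax": 0,"ay": 0,"az": -0.07,"dx": 0,"dy": 0,"dz": 0,"jaw": 0},
  {"ax": 0,"ay": 0,"az": -0.07,"dx": 0,"dy": 0,"dz": 0,"jaw": 0},
  {"ax": 0,"ay": 0,"az": -0.07,"dx": 0,"dy": 0,"dz": 0,"jaw": 0},
])

```text
clock: 7.25
eef_pos: [0.6319, 0.0804, 0.0963]
tcp_rot: [[-0.249, 0.969, 0.001], [0.969, 0.249, 0.0], [-0.0, 0.001, -1.0]]
force: [-0.2, -0.5, 7.9]
opening: 0.151
```

```bash
python3 - <<'E'
from h import *
go((.631,.0797,.102),164.1)
E
```

```text
eef [0.6319 0.0804 0.0963] shift mm [-0.4 -1.1 -5.7] yaw 104.4 tilt [-0.0002  0.0014] F [-0.2 -0.5  7.9] T [ 0.03  0.07 -0.18] op 0.151 t 7.25 j [  0.  20.  84.   0.  76. -14.]
az -1.042
```

>>> jog_arm([
  {"ax": 0,"ay": 0,"az": -0.08,"dx": 0,"dy": 0,"dz": 0,"jaw": 0},
  {"ax": 0,"ay": 0,"az": -0.08,"dx": 0,"dy": 0,"dz": 0,"jaw": 0},
  {"ax": 0,"ay": 0,"az": -0.08,"dx": 0,"dy": 0,"dz": 0,"jaw": 0},
  {"ax": 0,"ay": 0,"az": -0.08,"dx": 0,"dy": 0,"dz": 0,"jaw": 0},
  {"ax": 0,"ay": 0,"az": -0.08,"dx": 0,"dy": 0,"dz": 0,"jaw": 0},
  {"ax": 0,"ay": 0,"az": -0.08,"dx": 0,"dy": 0,"dz": 0,"jaw": 0},
  {"ax": 0,"ay": 0,"az": -0.08,"dx": 0,"dy": 0,"dz": 0,"jaw": 0},
  {"ax": 0,"ay": 0,"az": -0.08,"dx": 0,"dy": 0,"dz": 0,"jaw": 0},
  {"ax": 0,"ay": 0,"az": -0.08,"dx": 0,"dy": 0,"dz": 0,"jaw": 0},
  {"ax": 0,"ay": 0,"az": -0.08,"dx": 0,"dy": 0,"dz": 0,"jaw": 0},
  {"ax": 0,"ay": 0,"az": -0.08,"dx": 0,"dy": 0,"dz": 0,"jaw": 0},
  {"ax": 0,"ay": 0,"az": -0.08,"dx": 0,"dy": 0,"dz": 0,"jaw": 0},
  {"ax": 0,"ay": 0,"az": -0.08,"dx": 0,"dy": 0,"dz": 0,"jaw": 0},
  {"ax": 0,"ay": 0,"az": 0,"dx": 0,"dy": 0,"dz": 0,"jaw": 0},
])

```text
clock: 8.42
eef_pos: [0.6318, 0.0803, 0.0962]
tcp_rot: [[-0.962, 0.274, 0.001], [0.274, 0.962, -0.0], [-0.001, 0.0, -1.0]]
force: [0.4, -0.6, 6.8]
opening: 0.154
```

```bash
python3 - <<'E'
from h import *
go((.631,.0797,.102),164.1)
E
```

```text
eef [0.6318 0.0803 0.0962] shift mm [ 0.6 -0.8 -5.8] yaw 164.11 tilt [-0.0011  0.0003] F [ 0.4 -0.6  6.8] T [-0.11  0.13  0.07] op 0.154 t 8.4167 j [  0.  20.  84.  -0.  76. -74.]
az 0.0002
```

Turn free so far; lift slowly and watch the force.

>>> jog_arm([
  {"ax": 0,"ay": 0,"az": 0,"dx": 0,"dy": 0,"dz": -2,"jaw": 0},
  {"ax": 0,"ay": 0,"az": 0,"dx": 0,"dy": 0,"dz": -2,"jaw": 0},
  {"ax": 0,"ay": 0,"az": 0,"dx": 0,"dy": 0,"dz": -2,"jaw": 0},
  {"ax": 0,"ay": 0,"az": 0,"dx": 0,"dy": 0,"dz": -2,"jaw": 0},
  {"ax": 0,"ay": 0,"az": 0,"dx": 0,"dy": 0,"dz": -2,"jaw": 0},
])

```text
clock: 8.83
eef_pos: [0.6316, 0.0803, 0.1058]
tcp_rot: [[-0.96, 0.279, 0.0], [0.279, 0.96, 0.0], [-0.0, 0.0, -1.0]]
force: [1.0, -0.6, 1.3]
opening: 0.148
```

```bash
python3 - <<'E'
from h import *
go((.631,.0797,.102),164.1)
E
```

```text
eef [0.6316 0.0803 0.1058] shift mm [ 0.4 -0.8  3.8] yaw 163.79 tilt [-0.0001  0.0001] F [ 1.  -0.6  1.3] T [-0.08 -0.29 -0.01] op 0.148 t 8.8333 j [  0.  20.  83.   0.  77. -73.]
az -0.0054
```

>>> jog_arm([
  {"ax": 0,"ay": 0,"az": 0,"dx": 0,"dy": 0,"dz": -4,"jaw": 0},
  {"ax": 0,"ay": 0,"az": 0,"dx": 0,"dy": 0,"dz": -4,"jaw": 0},
  {"ax": 0,"ay": 0,"az": 0,"dx": 0,"dy": 0,"dz": -8,"jaw": 0},
  {"ax": 0,"ay": 0,"az": 0,"dx": 0,"dy": 0,"dz": -16,"jaw": 0},
  {"ax": 0,"ay": 0,"az": 0,"dx": 0,"dy": 0,"dz": -16,"jaw": 0},
  {"ax": 0,"ay": 0,"az": 0,"dx": 0,"dy": 0,"dz": -16,"jaw": 0},
  {"ax": 0,"ay": 0,"az": 0,"dx": 0,"dy": 0,"dz": -16,"jaw": 0},
  {"ax": 0,"ay": 0,"az": 0,"dx": 0,"dy": 0,"dz": -16,"jaw": 0},
  {"ax": 0,"ay": 0,"az": 0,"dx": 0,"dy": 0,"dz": -14,"jaw": 0},
  {"ax": 0,"ay": 0,"az": 0,"dx": 0,"dy": 0,"dz": 0,"jaw": 0},
])

```text
clock: 9.67
eef_pos: [0.6322, 0.0804, 0.2193]
tcp_rot: [[-0.96, 0.279, 0.004], [0.279, 0.96, 0.0], [-0.004, 0.001, -1.0]]
force: [0.6, -0.7, -1.4]
opening: 0.149
```

```bash
python3 - <<'E'
from h import *
go((.475,.09,.093),164.1)
snap('scene','scene4');crop('scene4',130,150,370,330,3.2,'c7')
E
```

```text
eef [0.6322 0.0804 0.2193] shift mm [154.2 -34.8 125.6] yaw 163.8 tilt [-0.0039  0.0013] F [ 0.6 -0.7 -1.4] T [ 0.02  0.03 -0.02] op 0.149 t 9.6667 j [  0.  16.  75.   0.  89. -73.]
az -0.0053
```

View pics/c7.png

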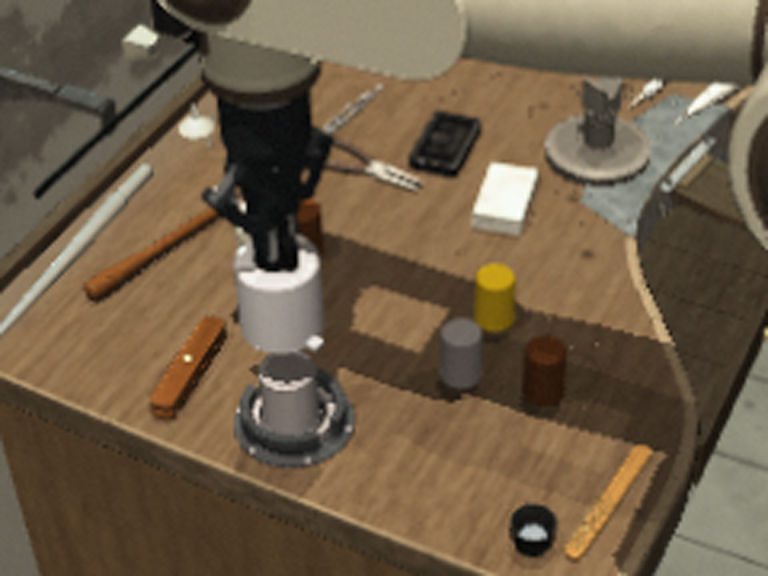

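>>> jog_arm([
  {"ax": 0,"ay": 0,"az": 0,"dx": 19.3,"dy": -4.4,"dz": 0,"jaw": 0},
  {"ax": 0,"ay": 0,"az": 0,"dx": 19.3,"dy": -4.4,"dz": 0,"jaw": 0},
  {"ax": 0,"ay": 0,"az": 0,"dx": 19.3,"dy": -4.4,"dz": 0,"jaw": 0},
  {"ax": 0,"ay": 0,"az": 0,"dx": 19.3,"dy": -4.4,"dz": 0,"jaw": 0},
  {"ax": 0,"ay": 0,"az": 0,"dx": 19.3,"dy": -4.4,"dz": 0,"jaw": 0},
  {"ax": 0,"ay": 0,"az": 0,"dx": 19.3,"dy": -4.4,"dz": 0,"jaw": 0},
  {"ax": 0,"ay": 0,"az": 0,"dx": 19.3,"dy": -4.4,"dz": 0,"jaw": 0},
  {"ax": 0,"ay": 0,"az": 0,"dx": 19.3,"dy": -4.4,"dz": 0,"jaw": 0},
  {"ax": 0,"ay": 0,"az": 0,"dx": 0,"dy": 0,"dz": 20,"jaw": 0},
  {"ax": 0,"ay": 0,"az": 0,"dx": 0,"dy": 0,"dz": 20,"jaw": 0},
  {"ax": 0,"ay": 0,"az": 0,"dx": 0,"dy": 0,"dz": 20,"jaw": 0},
  {"ax": 0,"ay": 0,"az": 0,"dx": 0,"dy": 0,"dz": 20,"jaw": 0},
  {"ax": 0,"ay": 0,"az": 0,"dx": 0,"dy": 0,"dz": 20,"jaw": 0},
  {"ax": 0,"ay": 0,"az": 0,"dx": 0,"dy": 0,"dz": 16,"jaw": 0},
  {"ax": 0,"ay": 0,"az": 0,"dx": 0,"dy": 0,"dz": 8,"jaw": 0},
  {"ax": 0,"ay": 0,"az": 0,"dx": 0,"dy": 0,"dz": 2,"jaw": 0},
  {"ax": 0,"ay": 0,"az": 0,"dx": 0,"dy": 0,"dz": 0,"jaw": 0},
])

```text
clock: 11.13
eef_pos: [0.473, 0.0896, 0.0895]
tcp_rot: [[-0.96, 0.279, -0.001], [0.279, 0.96, -0.0], [0.001, -0.0, -1.0]]
force: [0.4, -0.2, -1.9]
opening: 0.149
```

```bash
python3 - <<'E'
from h import *
go((.475,.09,.09),164.1)
E
```

```text
eef [0.473  0.0896 0.0895] shift mm [-1.8  1.  -0.5] yaw 163.8 tilt [ 0.0009 -0.0003] F [ 0.4 -0.2 -1.9] T [ 0.04  0.03 -0.03] op 0.149 t 11.1333 j [  2.   3. 106.  -0.  72. -72.]
az -0.0053
```

>>> jog_arm([
  {"ax": 0,"ay": 0,"az": 0,"dx": 0,"dy": 0,"dz": 0.7,"jaw": 0},
  {"ax": 0,"ay": 0,"az": 0,"dx": 0,"dy": 0,"dz": 0,"jaw": 0},
])

```text
clock: 11.3
eef_pos: [0.4733, 0.0897, 0.0891]
tcp_rot: [[-0.96, 0.279, 0.0], [0.279, 0.96, 0.0], [0.0, 0.0, -1.0]]
force: [-0.3, -0.6, -1.2]
opening: 0.147
```

>>> jog_arm([
  {"ax": 0,"ay": 0,"az": 0,"dx": 0,"dy": 0,"dz": 0.7,"jaw": 0},
  {"ax": 0,"ay": 0,"az": 0,"dx": 0,"dy": 0,"dz": 0,"jaw": 0},
])

```text
clock: 11.47
eef_pos: [0.4735, 0.0898, 0.0891]
tcp_rot: [[-0.96, 0.279, 0.0], [0.279, 0.96, 0.0], [-0.0, 0.0, -1.0]]
force: [-4.5, 0.3, 11.6]
opening: 0.152
```

>>> jog_arm([
  {"ax": 0,"ay": 0,"az": 0,"dx": 0,"dy": 0,"dz": -0.5,"jaw": 0},
  {"ax": 0,"ay": 0,"az": 0,"dx": 0,"dy": 0,"dz": 0,"jaw": 1},
  {"ax": 0,"ay": 0,"az": 0,"dx": 0,"dy": 0,"dz": 0,"jaw": 1},
  {"ax": 0,"ay": 0,"az": 0,"dx": 0,"dy": 0,"dz": 0,"jaw": 1},
  {"ax": 0,"ay": 0,"az": 0,"dx": 0,"dy": 0,"dz": 0,"jaw": 1},
  {"ax": 0,"ay": 0,"az": 0,"dx": 0,"dy": 0,"dz": 0,"jaw": 1},
  {"ax": 0,"ay": 0,"az": 0,"dx": 0,"dy": 0,"dz": -15,"jaw": 1},
  {"ax": 0,"ay": 0,"az": 0,"dx": 0,"dy": 0,"dz": -20,"jaw": 1},
  {"ax": 0,"ay": 0,"az": 0,"dx": 0,"dy": 0,"dz": -20,"jaw": 1},
  {"ax": 0,"ay": 0,"az": 0,"dx": 0,"dy": 0,"dz": -20,"jaw": 1},
  {"ax": 0,"ay": 0,"az": 0,"dx": 0,"dy": 0,"dz": -20,"jaw": 1},
  {"ax": 0,"ay": 0,"az": 0,"dx": 0,"dy": 0,"dz": -20,"jaw": 1},
])

```text
clock: 12.47
eef_pos: [0.4733, 0.0897, 0.2049]
tcp_rot: [[-0.96, 0.279, 0.0], [0.279, 0.96, 0.0], [-0.0, 0.0, -1.0]]
force: [-0.2, 0.9, -0.0]
opening: 1.002
```

```bash
python3 - <<'E'
from h import *
go((.53,.06,.22),45)
E
```

```text
eef [0.4733 0.0897 0.2049] shift mm [-62.8 -12.6 -15.1] yaw 163.79 tilt [-0.      0.0001] F [-0.2  0.9 -0. ] T [-0.04 -0.01 -0.  ] op 1.002 t 12.4667 j [  2.  -2.  97.   0.  85. -72.]
az 2.0733
```

>>> jog_arm([
  {"ax": 0,"ay": 0,"az": 0.115,"dx": 0,"dy": 0,"dz": -4,"jaw": 1},
  {"ax": 0,"ay": 0,"az": 0.115,"dx": 0,"dy": 0,"dz": -4,"jaw": 1},
  {"ax": 0,"ay": 0,"az": 0.115,"dx": 0,"dy": 0,"dz": -4,"jaw": 1},
  {"ax": 0,"ay": 0,"az": 0.115,"dx": 0,"dy": 0,"dz": -4,"jaw": 1},
  {"ax": 0,"ay": 0,"az": 0.115,"dx": 0,"dy": 0,"dz": -4,"jaw": 1},
  {"ax": 0,"ay": 0,"az": 0.115,"dx": 0,"dy": 0,"dz": -4,"jaw": 1},
  {"ax": 0,"ay": 0,"az": 0.115,"dx": 0,"dy": 0,"dz": -4,"jaw": 1},
  {"ax": 0,"ay": 0,"az": 0.115,"dx": 0,"dy": 0,"dz": -4,"jaw": 1},
  {"ax": 0,"ay": 0,"az": 0.115,"dx": 0,"dy": 0,"dz": -4,"jaw": 1},
  {"ax": 0,"ay": 0,"az": 0.115,"dx": 0,"dy": 0,"dz": -4,"jaw": 1},
  {"ax": 0,"ay": 0,"az": 0.115,"dx": 0,"dy": 0,"dz": -4,"jaw": 1},
  {"ax": 0,"ay": 0,"az": 0.115,"dx": 0,"dy": 0,"dz": -4,"jaw": 1},
  {"ax": 0,"ay": 0,"az": 0.115,"dx": 0,"dy": 0,"dz": -4,"jaw": 1},
  {"ax": 0,"ay": 0,"az": 0.115,"dx": 0,"dy": 0,"dz": -4,"jaw": 1},
  {"ax": 0,"ay": 0,"az": 0.115,"dx": 0,"dy": 0,"dz": -4,"jaw": 1},
  {"ax": 0,"ay": 0,"az": 0.115,"dx": 0,"dy": 0,"dz": -4,"jaw": 1},
  {"ax": 0,"ay": 0,"az": 0.115,"dx": 0,"dy": 0,"dz": 0,"jaw": 1},
  {"ax": 0,"ay": 0,"az": 0.115,"dx": 0,"dy": 0,"dz": 0,"jaw": 1},
  {"ax": 0,"ay": 0,"az": 0,"dx": 0,"dy": 0,"dz": 0,"jaw": 1},
])

```text
clock: 14.05
eef_pos: [0.4734, 0.0897, 0.2679]
tcp_rot: [[0.709, 0.705, 0.0], [0.705, -0.709, 0.0], [0.0, -0.0, -1.0]]
force: [0.3, 0.1, 0.1]
opening: 1.0
```

```bash
python3 - <<'E'
from h import *
go((.56,.02,.27),45)
E
```

```text
eef [0.4734 0.0897 0.2679] shift mm [ 12.3 110.5  -2.1] yaw 44.84 tilt [ 0.0001 -0.0001] F [0.3 0.1 0.1] T [ 0.02  0.02 -0.03] op 1.0 t 14.05 j [ 2. -3. 91.  0. 93. 47.]
az -0.0027
```

>>> jog_arm([
  {"ax": 0,"ay": 0,"az": 0,"dx": 2,"dy": 18.5,"dz": 0,"jaw": 1},
  {"ax": 0,"ay": 0,"az": 0,"dx": 2,"dy": 18.5,"dz": 0,"jaw": 1},
  {"ax": 0,"ay": 0,"az": 0,"dx": 2,"dy": 18.5,"dz": 0,"jaw": 1},
  {"ax": 0,"ay": 0,"az": 0,"dx": 2,"dy": 18.5,"dz": 0,"jaw": 1},
  {"ax": 0,"ay": 0,"az": 0,"dx": 2,"dy": 18.5,"dz": 0,"jaw": 1},
  {"ax": 0,"ay": 0,"az": 0,"dx": 2,"dy": 18.5,"dz": 0,"jaw": 1},
  {"ax": 0,"ay": 0,"az": 0,"dx": 0,"dy": 0,"dz": 0,"jaw": 1},
  {"ax": 0,"ay": 0,"az": 0,"dx": 0,"dy": 0,"dz": 0,"jaw": 1},
])

```text
clock: 14.72
eef_pos: [0.5608, 0.0195, 0.2673]
tcp_rot: [[0.703, 0.711, -0.001], [0.711, -0.703, 0.0], [-0.001, -0.001, -1.0]]
force: [-0.7, -0.4, -0.0]
opening: 1.0
```

```bash
cat >> h.py <<'E'
def edge(d,C,zlo,zhi,zp,c0,r):
    m=((C[...,2]>zlo)&(C[...,2]<zhi)&(np.hypot(C[...,0]-c0[0],C[...,1]-c0[1])<r)).astype(np.uint8)
    cs,_=cv2.findContours(m,cv2.RETR_EXTERNAL,cv2.CHAIN_APPROX_NONE);c=max(cs,key=len)[:,0]
    return circ(np.array([pt(d,*map(float,q),z=zp) for q in c]))
E
python3 - <<'E'
from h import *
d=snap('wrist','wrist5');C=cloud(d)
print('large',edge(d,C,.067,.08,.074,(.631,.08),.05))
print('medium',edge(d,C,.052,.065,.058,(.516,-.047),.035))
print('sleeve',edge(d,C,.022,.09,.028,(.631,.08),.06))
X=C.reshape(-1,3);N=X[np.hypot(X[:,0]-.6316,X[:,1]-.08)<.06]
a=[]
for zz in ((.065,.08),):
    T=N[(N[:,2]>zz[0])&(N[:,2]<zz[1])];print(len(T),T.mean(0))
S=N[(N[:,2]>.023)&(N[:,2]<.033)]; th=np.degrees(np.arctan2(S[:,1]-.08,S[:,0]-.6316)); h,_=np.histogram(th,bins=np.arange(-180,181,6));print(h)
go((.631,.08,.2),45)
E
```

```text
large [0.63367501 0.07964325 0.02601082]
medium [ 0.51829843 -0.04881103  0.01931036]
sleeve [0.63199066 0.08148137 0.04483608]
2710 [0.63410898 0.07997495 0.07270827]
[40 41 39 39 40 38 38 42 36 40 39 41 39 40 41 42 42 43 43 43 45 47 47 47
 33  0  0  0  0 27 48 48 49 47 50 49 47 52 49 46 49 50 46 49 46 46 45 46
 46 45 44 42 42 42 43  9  0  0  0  1]
eef [0.5605 0.0199 0.2676] shift mm [92.4  8.  67.6] yaw 45.33 tilt [-0.0003 -0.0007] F [-0.1  0.7 -0.1] T [ 0.02 -0.02 -0.06] op 0.999 t 14.7667 j [-6.  6. 81.  0. 93. 39.]
az 0.0058
```

View pics/wrist5.png

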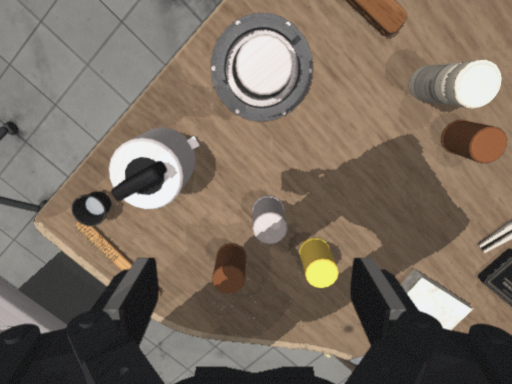

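```bash
python3 - <<'E'
from h import *
for f in ['wrist5']:
    d=ld(f);C=cloud(d);X=C.reshape(-1,3);N=X[np.hypot(X[:,0]-.6316,X[:,1]-.08)<.06]
    S=N[(N[:,2]>.025)&(N[:,2]<.031)]
    print(len(S),circ(S), S[:,2].mean())
    def f(p):
        r=np.hypot(S[:,0]-p[0],S[:,1]-p[1]); return np.maximum(0,r-.050)+np.maximum(0,.0405-r)
    print(least_squares(f,[.631,.08]).x)
go((.6335,.0798,.11),45)
go((.6335,.0798,.043),45)
E
```

```text
2151 [0.63147051 0.0789095  0.04536825] 0.02682816652481371
[0.63148506 0.07890194]
eef [0.5605 0.0199 0.2676] shift mm [ 94.   10.  157.6] yaw 45.33 tilt [-0.0003 -0.0007] F [-0.1  0.7 -0.1] T [ 0.02 -0.02 -0.06] op 0.999 t 14.7667 j [-6.  6. 81.  0. 93. 39.]
az 0.0058
eef [0.5605 0.0199 0.2676] shift mm [ 94.   10.  224.6] yaw 45.33 tilt [-0.0003 -0.0007] F [-0.1  0.7 -0.1] T [ 0.02 -0.02 -0.06] op 0.999 t 14.7667 j [-6.  6. 81.  0. 93. 39.]
az 0.0058
```

>>> jog_arm([
  {"ax": 0,"ay": 0,"az": 0,"dx": 18.8,"dy": 2,"dz": 10,"jaw": 1},
  {"ax": 0,"ay": 0,"az": 0,"dx": 18.8,"dy": 2,"dz": 10,"jaw": 1},
  {"ax": 0,"ay": 0,"az": 0,"dx": 18.8,"dy": 2,"dz": 10,"jaw": 1},
  {"ax": 0,"ay": 0,"az": 0,"dx": 18.8,"dy": 2,"dz": 10,"jaw": 1},
  {"ax": 0,"ay": 0,"az": 0,"dx": 18.8,"dy": 2,"dz": 10,"jaw": 1},
  {"ax": 0,"ay": 0,"az": 0,"dx": 0,"dy": 0,"dz": 24,"jaw": 1},
  {"ax": 0,"ay": 0,"az": 0,"dx": 0,"dy": 0,"dz": 24,"jaw": 1},
  {"ax": 0,"ay": 0,"az": 0,"dx": 0,"dy": 0,"dz": 24,"jaw": 1},
  {"ax": 0,"ay": 0,"az": 0,"dx": 0,"dy": 0,"dz": 24,"jaw": 1},
  {"ax": 0,"ay": 0,"az": 0,"dx": 0,"dy": 0,"dz": 24,"jaw": 1},
  {"ax": 0,"ay": 0,"az": 0,"dx": 0,"dy": 0,"dz": 0,"jaw": 1},
  {"ax": 0,"ay": 0,"az": 0,"dx": 0,"dy": 0,"dz": 0,"jaw": 1},
], newtons=30)

```text
clock: 15.77
eef_pos: [0.6332, 0.0801, 0.0979]
tcp_rot: [[0.703, 0.711, -0.002], [0.711, -0.703, 0.0], [-0.001, -0.001, -1.0]]
force: [-0.6, -0.3, 0.3]
opening: 1.001
```

```bash
python3 - <<'E'
from h import *
go((.6335,.0798,.043),45)
d=snap('scene','scene6');crop('scene6',130,150,370,330,3.2,'c8')
E
```

```text
eef [0.6332 0.0801 0.0979] shift mm [ 0.1  0.5 54.9] yaw 45.29 tilt [-0.0011 -0.0013] F [-0.6 -0.3  0.3] T [ 0.02  0.04 -0.  ] op 1.001 t 15.7667 j [ 0. 20. 84.  0. 76. 45.]
az 0.0051
```

View pics/c8.png

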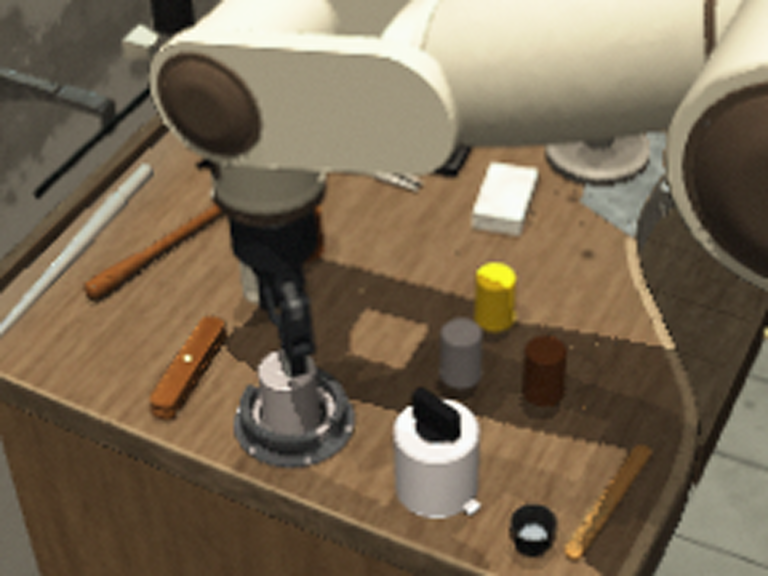

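>>> jog_arm([
  {"ax": 0,"ay": 0,"az": 0,"dx": 0,"dy": 0.5,"dz": 15,"jaw": 1},
  {"ax": 0,"ay": 0,"az": 0,"dx": 0,"dy": 0,"dz": 15,"jaw": 1},
  {"ax": 0,"ay": 0,"az": 0,"dx": 0,"dy": 0,"dz": 15,"jaw": 1},
  {"ax": 0,"ay": 0,"az": 0,"dx": 0,"dy": 0,"dz": 8,"jaw": 1},
  {"ax": 0,"ay": 0,"az": 0,"dx": 0,"dy": 0,"dz": 1,"jaw": 1},
  {"ax": 0,"ay": 0,"az": 0,"dx": 0,"dy": 0,"dz": 0,"jaw": 0.5},
  {"ax": 0,"ay": 0,"az": 0,"dx": 0,"dy": 0,"dz": 0,"jaw": 0.5},
  {"ax": 0,"ay": 0,"az": 0,"dx": 0,"dy": 0,"dz": 0,"jaw": 0.5},
  {"ax": 0,"ay": 0,"az": 0,"dx": 0,"dy": 0,"dz": 0,"jaw": 0.5},
  {"ax": 0,"ay": 0,"az": 0,"dx": 0,"dy": 0,"dz": 0,"jaw": 0.5},
  {"ax": 0,"ay": 0,"az": 0,"dx": 0,"dy": 0,"dz": 0,"jaw": 0.5},
], newtons=30)

```text
clock: 16.73
eef_pos: [0.635, 0.0793, 0.0457]
tcp_rot: [[0.705, 0.71, 0.002], [0.71, -0.705, 0.0], [0.002, 0.001, -1.0]]
force: [-2.6, 0.8, 8.3]
opening: 0.627
```

```bash
python3 - <<'E'
from h import *
go((.6,-.02,.15),45)
E
```

```text
eef [0.635  0.0793 0.0457] shift mm [ -95.    45.3 -104.4] yaw 45.2 tilt [0.0016 0.0014] F [-2.6  0.8  8.3] T [0.07 0.39 0.01] op 0.627 t 16.7333 j [ 0. 23. 86.  0. 71. 45.]
az 0.0035
```

>>> jog_arm([
  {"ax": 0,"ay": 0,"az": 0,"dx": 0,"dy": 0,"dz": -3,"jaw": 0.5},
  {"ax": 0,"ay": 0,"az": 0,"dx": 0,"dy": 0,"dz": -10,"jaw": 0.5},
  {"ax": 0,"ay": 0,"az": 0,"dx": 0,"dy": 0,"dz": -15,"jaw": 0.5},
  {"ax": 0,"ay": 0,"az": 0,"dx": 0,"dy": 0,"dz": -15,"jaw": 0.5},
  {"ax": 0,"ay": 0,"az": 0,"dx": 0,"dy": 0,"dz": -15,"jaw": 0.5},
  {"ax": 0,"ay": 0,"az": 0,"dx": 0,"dy": 0,"dz": -15,"jaw": 0.5},
  {"ax": 0,"ay": 0,"az": 0,"dx": 0,"dy": 0,"dz": 0,"jaw": 0.5},
])

```text
clock: 17.32
eef_pos: [0.6356, 0.0793, 0.1211]
tcp_rot: [[0.705, 0.71, 0.005], [0.71, -0.705, 0.0], [0.004, 0.003, -1.0]]
force: [0.1, -0.1, -0.3]
opening: 0.63
```

```bash
python3 - <<'E'
from h import *
go((.6,-.02,.04),45)
d=snap('scene','scene7');crop('scene7',130,150,370,330,3.2,'c9')
E
```

```text
eef [0.6356 0.0793 0.1211] shift mm [-95.8  44.4  80.9] yaw 45.2 tilt [0.0035 0.0034] F [ 0.1 -0.1 -0.3] T [ 0.   -0.02  0.04] op 0.63 t 17.3167 j [ 0. 19. 82.  0. 78. 45.]
az 0.0034
```

View pics/c9.png

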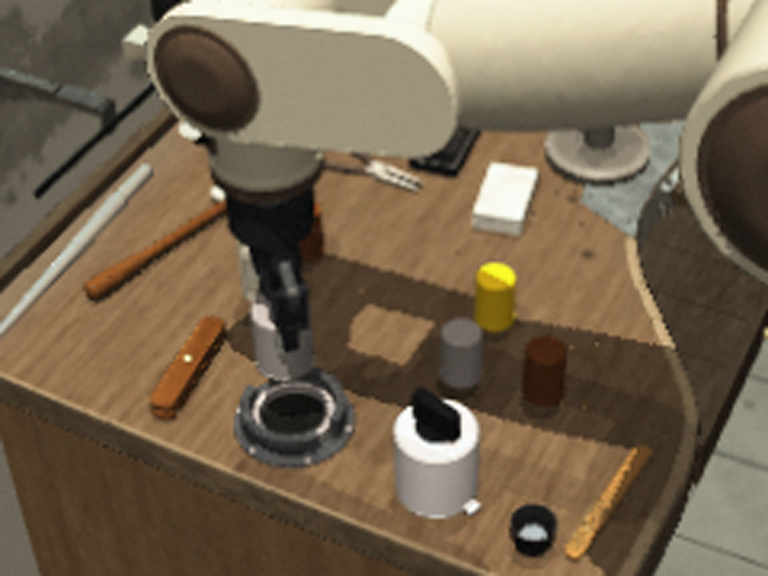

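>>> jog_arm([
  {"ax": 0,"ay": 0,"az": 0,"dx": -16,"dy": 7.4,"dz": 0,"jaw": 0.5},
  {"ax": 0,"ay": 0,"az": 0,"dx": -16,"dy": 7.4,"dz": 0,"jaw": 0.5},
  {"ax": 0,"ay": 0,"az": 0,"dx": -16,"dy": 7.4,"dz": 0,"jaw": 0.5},
  {"ax": 0,"ay": 0,"az": 0,"dx": -16,"dy": 7.4,"dz": 0,"jaw": 0.5},
  {"ax": 0,"ay": 0,"az": 0,"dx": -16,"dy": 7.4,"dz": 0,"jaw": 0.5},
  {"ax": 0,"ay": 0,"az": 0,"dx": -16,"dy": 7.4,"dz": 0,"jaw": 0.5},
  {"ax": 0,"ay": 0,"az": 0,"dx": 0,"dy": 0,"dz": 18,"jaw": 0.5},
  {"ax": 0,"ay": 0,"az": 0,"dx": 0,"dy": 0,"dz": 18,"jaw": 0.5},
  {"ax": 0,"ay": 0,"az": 0,"dx": 0,"dy": 0,"dz": 18,"jaw": 0.5},
  {"ax": 0,"ay": 0,"az": 0,"dx": 0,"dy": 0,"dz": 16,"jaw": 0.5},
  {"ax": 0,"ay": 0,"az": 0,"dx": 0,"dy": 0,"dz": 7,"jaw": 0.5},
  {"ax": 0,"ay": 0,"az": 0,"dx": 0,"dy": 0,"dz": 0,"jaw": 0.5},
  {"ax": 0,"ay": 0,"az": 0,"dx": 0,"dy": 0,"dz": 0,"jaw": 0.5},
])

```text
clock: 18.45
eef_pos: [0.5979, -0.0201, 0.0396]
tcp_rot: [[0.705, 0.71, -0.001], [0.71, -0.705, 0.0], [-0.0, -0.001, -1.0]]
force: [-0.8, 0.4, -1.8]
opening: 0.628
```

>>> jog_arm([
  {"ax": 0,"ay": 0,"az": 0,"dx": 0,"dy": 0,"dz": 2,"jaw": 0.5},
  {"ax": 0,"ay": 0,"az": 0,"dx": 0,"dy": 0,"dz": 0,"jaw": 0.5},
])

```text
clock: 18.62
eef_pos: [0.5982, -0.0201, 0.0379]
tcp_rot: [[0.705, 0.71, 0.0], [0.71, -0.705, 0.0], [0.0, 0.0, -1.0]]
force: [-0.3, 0.0, -1.6]
opening: 0.626
```

>>> jog_arm([
  {"ax": 0,"ay": 0,"az": 0,"dx": 0,"dy": 0,"dz": 1,"jaw": 0.5},
  {"ax": 0,"ay": 0,"az": 0,"dx": 0,"dy": 0,"dz": 0,"jaw": 0.5},
])

```text
clock: 18.78
eef_pos: [0.5983, -0.0202, 0.0373]
tcp_rot: [[0.705, 0.71, 0.001], [0.71, -0.705, -0.0], [0.0, 0.0, -1.0]]
force: [-1.0, -0.0, 0.6]
opening: 0.631
```

>>> jog_arm([
  {"ax": 0,"ay": 0,"az": 0,"dx": 0,"dy": 0,"dz": 0,"jaw": 1},
  {"ax": 0,"ay": 0,"az": 0,"dx": 0,"dy": 0,"dz": 0,"jaw": 1},
  {"ax": 0,"ay": 0,"az": 0,"dx": 0,"dy": 0,"dz": 0,"jaw": 1},
  {"ax": 0,"ay": 0,"az": 0,"dx": 0,"dy": 0,"dz": 0,"jaw": 1},
  {"ax": 0,"ay": 0,"az": 0,"dx": 0,"dy": 0,"dz": -15,"jaw": 1},
  {"ax": 0,"ay": 0,"az": 0,"dx": 0,"dy": 0,"dz": -20,"jaw": 1},
  {"ax": 0,"ay": 0,"az": 0,"dx": 0,"dy": 0,"dz": -20,"jaw": 1},
  {"ax": 0,"ay": 0,"az": 0,"dx": 0,"dy": 0,"dz": -20,"jaw": 1},
  {"ax": 0,"ay": 0,"az": 0,"dx": 0,"dy": 0,"dz": -15,"jaw": 1},
  {"ax": 0,"ay": 0,"az": 0,"dx": 0,"dy": 0,"dz": -10,"jaw": 1},
  {"ax": 0,"ay": 0,"az": 0,"dx": 0,"dy": 0,"dz": 0,"jaw": 0.75},
])

```text
clock: 19.7
eef_pos: [0.5989, -0.0203, 0.139]
tcp_rot: [[0.705, 0.71, 0.003], [0.71, -0.705, -0.0], [0.002, 0.002, -1.0]]
force: [0.4, 0.6, -0.4]
opening: 0.882
```

```bash
python3 - <<'E'
from h import *
go((.517,-.048,.12),45)
E
```

```text
eef [ 0.5989 -0.0203  0.139 ] shift mm [-77.5 -38.6  18.8] yaw 45.2 tilt [0.0018 0.0024] F [ 0.4  0.6 -0.4] T [ 0.03 -0.05  0.04] op 0.882 t 19.7 j [-9. 14. 87.  0. 79. 35.]
az 0.0035
```

>>> jog_arm([
  {"ax": 0,"ay": 0,"az": 0,"dx": -13,"dy": -6.4,"dz": 3,"jaw": 0.75},
  {"ax": 0,"ay": 0,"az": 0,"dx": -13,"dy": -6.4,"dz": 3,"jaw": 0.75},
  {"ax": 0,"ay": 0,"az": 0,"dx": -13,"dy": -6.4,"dz": 3,"jaw": 0.75},
  {"ax": 0,"ay": 0,"az": 0,"dx": -13,"dy": -6.4,"dz": 3,"jaw": 0.75},
  {"ax": 0,"ay": 0,"az": 0,"dx": -13,"dy": -6.4,"dz": 3,"jaw": 0.75},
  {"ax": 0,"ay": 0,"az": 0,"dx": -13,"dy": -6.4,"dz": 3,"jaw": 0.75},
  {"ax": 0,"ay": 0,"az": 0,"dx": 0,"dy": 0,"dz": 0,"jaw": 0.75},
  {"ax": 0,"ay": 0,"az": 0,"dx": 0,"dy": 0,"dz": 0,"jaw": 0.75},
])

```text
clock: 20.37
eef_pos: [0.5154, -0.0485, 0.1182]
tcp_rot: [[0.705, 0.709, -0.001], [0.709, -0.705, 0.0], [-0.0, -0.001, -1.0]]
force: [0.2, 0.3, -0.1]
opening: 0.75
```

```bash
python3 - <<'E'
from h import *
d=snap('wrist','wrist8');C=cloud(d)
print('medium',edge(d,C,.052,.064,.058,(.517,-.048),.035))
print('large',edge(d,C,.060,.075,.066,(.598,-.02),.035))
go((.517,-.048,.035),45)
E
```

```text
medium [ 0.51837855 -0.04881159  0.01929351]
large [ 0.5976093  -0.02016585  0.02590276]
eef [ 0.516  -0.0484  0.1185] shift mm [ 1.   0.5 83.5] yaw 45.17 tilt [-0.0001 -0.0005] F [ 1.  -0.6 -0.2] T [ 0.01 -0.01  0.01] op 0.748 t 20.4167 j [-14.   6.  99.   0.  75.  31.]
az 0.003
```

View pics/wrist8.png

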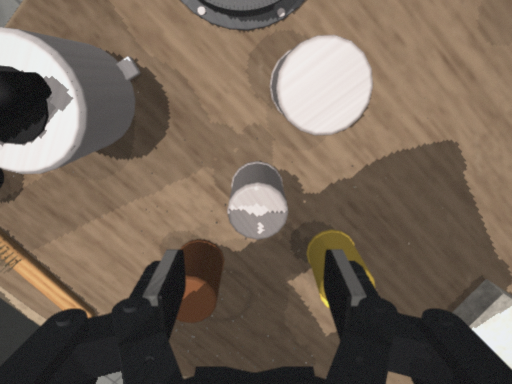

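>>> jog_arm([
  {"ax": 0,"ay": 0,"az": 0,"dx": 1.3,"dy": 1.4,"dz": 18,"jaw": 0.75},
  {"ax": 0,"ay": 0,"az": 0,"dx": 0,"dy": 0,"dz": 18,"jaw": 0.75},
  {"ax": 0,"ay": 0,"az": 0,"dx": 0,"dy": 0,"dz": 18,"jaw": 0.75},
  {"ax": 0,"ay": 0,"az": 0,"dx": 0,"dy": 0,"dz": 18,"jaw": 0.75},
  {"ax": 0,"ay": 0,"az": 0,"dx": 0,"dy": 0,"dz": 10,"jaw": 0.75},
  {"ax": 0,"ay": 0,"az": 0,"dx": 0,"dy": 0,"dz": 3,"jaw": 0.75},
  {"ax": 0,"ay": 0,"az": 0,"dx": 0,"dy": 0,"dz": 0,"jaw": 0.3},
  {"ax": 0,"ay": 0,"az": 0,"dx": 0,"dy": 0,"dz": 0,"jaw": 0.3},
  {"ax": 0,"ay": 0,"az": 0,"dx": 0,"dy": 0,"dz": 0,"jaw": 0.3},
  {"ax": 0,"ay": 0,"az": 0,"dx": 0,"dy": 0,"dz": 0,"jaw": 0.3},
  {"ax": 0,"ay": 0,"az": 0,"dx": 0,"dy": 0,"dz": 0,"jaw": 0.3},
  {"ax": 0,"ay": 0,"az": 0,"dx": 0,"dy": 0,"dz": 0,"jaw": 0.3},
], newtons=25)

```text
clock: 21.42
eef_pos: [0.5184, -0.0486, 0.0347]
tcp_rot: [[0.705, 0.71, 0.002], [0.71, -0.705, -0.0], [0.001, 0.001, -1.0]]
force: [0.1, -0.1, 7.2]
opening: 0.459
```

>>> jog_arm([
  {"ax": 0,"ay": 0,"az": 0,"dx": 0,"dy": 0,"dz": -3,"jaw": 0.3},
  {"ax": 0,"ay": 0,"az": 0,"dx": 0,"dy": 0,"dz": -12,"jaw": 0.3},
  {"ax": 0,"ay": 0,"az": 0,"dx": 0,"dy": 0,"dz": -20,"jaw": 0.3},
  {"ax": 0,"ay": 0,"az": 0,"dx": 0,"dy": 0,"dz": -20,"jaw": 0.3},
  {"ax": 0,"ay": 0,"az": 0,"dx": 0,"dy": 0,"dz": -20,"jaw": 0.3},
  {"ax": 0,"ay": 0,"az": 0,"dx": 0,"dy": 0,"dz": -20,"jaw": 0.3},
  {"ax": 0,"ay": 0,"az": 0,"dx": 0,"dy": 0,"dz": -10,"jaw": 0.3},
  {"ax": 0,"ay": 0,"az": 0,"dx": 0,"dy": 0,"dz": 0,"jaw": 0.3},
  {"ax": 0,"ay": 0,"az": 0,"dx": 0,"dy": 0,"dz": 0,"jaw": 0.3},
])

```text
clock: 22.17
eef_pos: [0.5177, -0.0485, 0.1385]
tcp_rot: [[0.705, 0.709, 0.0], [0.709, -0.705, 0.0], [0.0, 0.0, -1.0]]
force: [0.5, 0.0, -0.9]
opening: 0.463
```

```bash
python3 - <<'E'
from h import *
go((.6315,.0797,.05),45)
E
```

```text
eef [ 0.5177 -0.0485  0.1385] shift mm [171.1  -9.6  88.6] yaw 45.19 tilt [0.0001 0.    ] F [ 0.5  0.  -0.9] T [-0.01  0.02  0.02] op 0.463 t 22.1667 j [-14.   5.  97.   0.  78.  31.]
az 0.0033
```

>>> jog_arm([
  {"ax": 0,"ay": 0,"az": 0,"dx": 19,"dy": -1.07,"dz": 0,"jaw": 0.3},
  {"ax": 0,"ay": 0,"az": 0,"dx": 19,"dy": -1.07,"dz": 0,"jaw": 0.3},
  {"ax": 0,"ay": 0,"az": 0,"dx": 19,"dy": -1.07,"dz": 0,"jaw": 0.3},
  {"ax": 0,"ay": 0,"az": 0,"dx": 19,"dy": -1.07,"dz": 0,"jaw": 0.3},
  {"ax": 0,"ay": 0,"az": 0,"dx": 19,"dy": -1.07,"dz": 0,"jaw": 0.3},
  {"ax": 0,"ay": 0,"az": 0,"dx": 19,"dy": -1.07,"dz": 0,"jaw": 0.3},
  {"ax": 0,"ay": 0,"az": 0,"dx": 19,"dy": -1.07,"dz": 0,"jaw": 0.3},
  {"ax": 0,"ay": 0,"az": 0,"dx": 19,"dy": -1.07,"dz": 0,"jaw": 0.3},
  {"ax": 0,"ay": 0,"az": 0,"dx": 19,"dy": -1.07,"dz": 0,"jaw": 0.3},
  {"ax": 0,"ay": 0,"az": 0,"dx": 0,"dy": 0,"dz": 18,"jaw": 0.3},
  {"ax": 0,"ay": 0,"az": 0,"dx": 0,"dy": 0,"dz": 18,"jaw": 0.3},
  {"ax": 0,"ay": 0,"az": 0,"dx": 0,"dy": 0,"dz": 10,"jaw": 0.3},
  {"ax": 0,"ay": 0,"az": 0,"dx": 0,"dy": 0,"dz": 0,"jaw": 0.3},
  {"ax": 0,"ay": 0,"az": 0,"dx": 0,"dy": 0,"dz": 0,"jaw": 0.3},
])

```text
clock: 23.33
eef_pos: [0.631, 0.0794, 0.0921]
tcp_rot: [[0.705, 0.709, -0.002], [0.709, -0.705, 0.0], [-0.001, -0.001, -1.0]]
force: [-0.3, -0.0, -0.3]
opening: 0.466
```

```bash
python3 - <<'E'
from h import *
go((.6315,.0797,.0435),45)
E
```

```text
eef [0.631  0.0794 0.0921] shift mm [ 0.6  0.2 48.6] yaw 45.18 tilt [-0.0012 -0.0014] F [-0.3 -0.  -0.3] T [ 0.02 -0.05 -0.01] op 0.466 t 23.3333 j [ 0. 20. 84.  0. 76. 45.]
az 0.0032
```

>>> jog_arm([
  {"ax": 0,"ay": 0,"az": 0,"dx": 0.3,"dy": 0,"dz": 14,"jaw": 0.3},
  {"ax": 0,"ay": 0,"az": 0,"dx": 0,"dy": 0,"dz": 14,"jaw": 0.3},
  {"ax": 0,"ay": 0,"az": 0,"dx": 0,"dy": 0,"dz": 12,"jaw": 0.3},
  {"ax": 0,"ay": 0,"az": 0,"dx": 0,"dy": 0,"dz": 6,"jaw": 0.3},
  {"ax": 0,"ay": 0,"az": 0,"dx": 0,"dy": 0,"dz": 2.5,"jaw": 0.3},
  {"ax": 0,"ay": 0,"az": 0,"dx": 0,"dy": 0,"dz": 0,"jaw": 0.3},
  {"ax": 0,"ay": 0,"az": 0,"dx": 0,"dy": 0,"dz": 0,"jaw": 0.3},
])

```text
clock: 23.92
eef_pos: [0.632, 0.0798, 0.0451]
tcp_rot: [[0.705, 0.709, 0.001], [0.709, -0.705, 0.0], [0.001, 0.0, -1.0]]
force: [-0.1, -0.4, -0.8]
opening: 0.463
```

>>> jog_arm([
  {"ax": 0,"ay": 0,"az": 0,"dx": 0,"dy": 0,"dz": 0.7,"jaw": 0.3},
  {"ax": 0,"ay": 0,"az": 0,"dx": 0,"dy": 0,"dz": 0,"jaw": 0.3},
])

```text
clock: 24.08
eef_pos: [0.632, 0.0798, 0.0443]
tcp_rot: [[0.705, 0.709, 0.001], [0.709, -0.705, 0.0], [0.001, 0.0, -1.0]]
force: [0.7, -0.5, -1.3]
opening: 0.459
```

>>> jog_arm([
  {"ax": 0,"ay": 0,"az": 0,"dx": 0,"dy": 0,"dz": 0.8,"jaw": 0.3},
  {"ax": 0,"ay": 0,"az": 0,"dx": 0,"dy": 0,"dz": 0,"jaw": 0.3},
])

```text
clock: 24.25
eef_pos: [0.6318, 0.0798, 0.043]
tcp_rot: [[0.705, 0.709, 0.0], [0.709, -0.705, 0.0], [0.0, 0.0, -1.0]]
force: [-0.1, 0.5, -0.2]
opening: 0.462
```

>>> jog_arm([
  {"ax": 0,"ay": 0,"az": 0,"dx": 0,"dy": 0,"dz": 0.8,"jaw": 0.3},
  {"ax": 0,"ay": 0,"az": 0,"dx": 0,"dy": 0,"dz": 0,"jaw": 0.3},
])

```text
clock: 24.42
eef_pos: [0.6319, 0.0799, 0.0428]
tcp_rot: [[0.705, 0.71, 0.001], [0.71, -0.705, 0.0], [0.001, 0.0, -1.0]]
force: [-3.3, -0.1, 6.9]
opening: 0.466
```

Seated on the pad. Release, rise and look.

>>> jog_arm([
  {"ax": 0,"ay": 0,"az": 0,"dx": 0,"dy": 0,"dz": -0.5,"jaw": 0.3},
  {"ax": 0,"ay": 0,"az": 0,"dx": 0,"dy": 0,"dz": 0,"jaw": 0.8},
  {"ax": 0,"ay": 0,"az": 0,"dx": 0,"dy": 0,"dz": 0,"jaw": 0.8},
  {"ax": 0,"ay": 0,"az": 0,"dx": 0,"dy": 0,"dz": 0,"jaw": 0.8},
  {"ax": 0,"ay": 0,"az": 0,"dx": 0,"dy": 0,"dz": 0,"jaw": 0.8},
  {"ax": 0,"ay": 0,"az": 0,"dx": 0,"dy": 0,"dz": -10,"jaw": 0.8},
  {"ax": 0,"ay": 0,"az": 0,"dx": 0,"dy": 0,"dz": -15,"jaw": 1},
  {"ax": 0,"ay": 0,"az": 0,"dx": 0,"dy": 0,"dz": -20,"jaw": 1},
  {"ax": 0,"ay": 0,"az": 0,"dx": 0,"dy": 0,"dz": -20,"jaw": 1},
  {"ax": 0,"ay": 0,"az": 0,"dx": 0,"dy": 0,"dz": -20,"jaw": 1},
  {"ax": 0,"ay": 0,"az": 0,"dx": 0,"dy": 0,"dz": -20,"jaw": 1},
  {"ax": 0,"ay": 0,"az": 0,"dx": 0,"dy": 0,"dz": 0,"jaw": 1},
])

```text
clock: 25.42
eef_pos: [0.6331, 0.0799, 0.1528]
tcp_rot: [[0.705, 0.71, 0.006], [0.71, -0.705, 0.0], [0.004, 0.004, -1.0]]
force: [1.3, 0.3, 0.3]
opening: 1.001
```

```bash
python3 - <<'E'
from h import *
d=snap('wrist','wrist9');C=cloud(d)
print('medium',edge(d,C,.060,.072,.066,(.6315,.08),.04))
X=C.reshape(-1,3);N=X[np.hypot(X[:,0]-.6316,X[:,1]-.08)<.06]
S=N[(N[:,2]>.025)&(N[:,2]<.031)]
def f(p):
        r=np.hypot(S[:,0]-p[0],S[:,1]-p[1]); return np.maximum(0,r-.050)+np.maximum(0,.0405-r)
print('base',len(S),least_squares(f,[.631,.08]).x)
print('cover',edge(d,C,.075,.09,.081,(.4735,.09),.06))
go((.598,-.0202,.13),45)
E
```

```text
medium [0.63174759 0.07927329 0.01930415]
base 3374 [0.62904174 0.07679254]
cover [0.48279466 0.11601313 0.01745741]
eef [0.6326 0.0799 0.1506] shift mm [-95.5  45.9  20.4] yaw 45.2 tilt [0.003  0.0028] F [ 0.3  0.9 -0.5] T [-0.01  0.01  0.02] op 1.001 t 25.4667 j [ 0. 18. 80.  0. 81. 45.]
az 0.0035
```

View pics/wrist9.png

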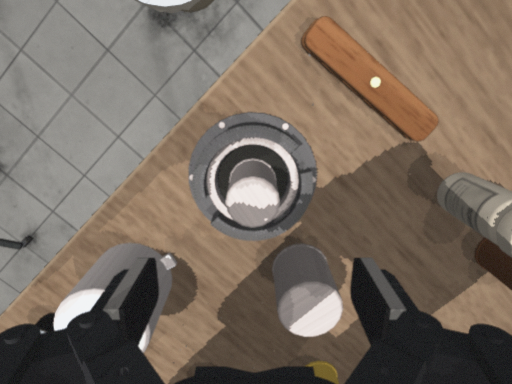

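>>> jog_arm([
  {"ax": 0,"ay": 0,"az": 0,"dx": -13.6,"dy": 6.5,"dz": 0,"jaw": 1},
  {"ax": 0,"ay": 0,"az": 0,"dx": -13.6,"dy": 6.5,"dz": 0,"jaw": 1},
  {"ax": 0,"ay": 0,"az": 0,"dx": -13.6,"dy": 6.5,"dz": 0,"jaw": 1},
  {"ax": 0,"ay": 0,"az": 0,"dx": -13.6,"dy": 6.5,"dz": 0,"jaw": 1},
  {"ax": 0,"ay": 0,"az": 0,"dx": -13.6,"dy": 6.5,"dz": 0,"jaw": 1},
  {"ax": 0,"ay": 0,"az": 0,"dx": -13.6,"dy": 6.5,"dz": 0,"jaw": 1},
  {"ax": 0,"ay": 0,"az": 0,"dx": -13.6,"dy": 6.5,"dz": 0,"jaw": 1},
  {"ax": 0,"ay": 0,"az": 0,"dx": 0,"dy": 0,"dz": 15,"jaw": 1},
  {"ax": 0,"ay": 0,"az": 0,"dx": 0,"dy": 0,"dz": 15,"jaw": 1},
  {"ax": 0,"ay": 0,"az": 0,"dx": 0,"dy": 0,"dz": 15,"jaw": 1},
  {"ax": 0,"ay": 0,"az": 0,"dx": 0,"dy": 0,"dz": 0,"jaw": 1},
  {"ax": 0,"ay": 0,"az": 0,"dx": 0,"dy": 0,"dz": 0,"jaw": 1},
])

```text
clock: 26.47
eef_pos: [0.5964, -0.0204, 0.1024]
tcp_rot: [[0.705, 0.709, -0.001], [0.709, -0.705, 0.0], [-0.001, -0.001, -1.0]]
force: [-0.3, -0.0, -0.3]
opening: 1.002
```

```bash
python3 - <<'E'
from h import *
go((.598,-.0202,.036),45)
E
```

```text
eef [ 0.5964 -0.0204  0.1024] shift mm [ 1.3  1.  66.4] yaw 45.17 tilt [-0.0006 -0.0011] F [-0.3 -0.  -0.3] T [-0.05  0.05  0.01] op 1.002 t 26.4667 j [-9. 15. 89.  0. 75. 35.]
az 0.003
```

>>> jog_arm([
  {"ax": 0,"ay": 0,"az": 0,"dx": 0.8,"dy": 0.6,"dz": 18,"jaw": 1},
  {"ax": 0,"ay": 0,"az": 0,"dx": 0,"dy": 0,"dz": 18,"jaw": 1},
  {"ax": 0,"ay": 0,"az": 0,"dx": 0,"dy": 0,"dz": 18,"jaw": 1},
  {"ax": 0,"ay": 0,"az": 0,"dx": 0,"dy": 0,"dz": 8,"jaw": 1},
  {"ax": 0,"ay": 0,"az": 0,"dx": 0,"dy": 0,"dz": 4,"jaw": 1},
  {"ax": 0,"ay": 0,"az": 0,"dx": 0,"dy": 0,"dz": 0,"jaw": 0.5},
  {"ax": 0,"ay": 0,"az": 0,"dx": 0,"dy": 0,"dz": 0,"jaw": 0.5},
  {"ax": 0,"ay": 0,"az": 0,"dx": 0,"dy": 0,"dz": 0,"jaw": 0.5},
  {"ax": 0,"ay": 0,"az": 0,"dx": 0,"dy": 0,"dz": 0,"jaw": 0.5},
  {"ax": 0,"ay": 0,"az": 0,"dx": 0,"dy": 0,"dz": 0,"jaw": 0.5},
  {"ax": 0,"ay": 0,"az": 0,"dx": 0,"dy": 0,"dz": 0,"jaw": 0.5},
], newtons=30)

```text
clock: 27.38
eef_pos: [0.5986, -0.0198, 0.0382]
tcp_rot: [[0.705, 0.71, 0.002], [0.71, -0.705, -0.0], [0.001, 0.002, -1.0]]
force: [-1.0, -0.2, 5.0]
opening: 0.634
```

>>> jog_arm([
  {"ax": 0,"ay": 0,"az": 0,"dx": 0,"dy": 0,"dz": -3,"jaw": 0.5},
  {"ax": 0,"ay": 0,"az": 0,"dx": 0,"dy": 0,"dz": -12,"jaw": 0.5},
  {"ax": 0,"ay": 0,"az": 0,"dx": 0,"dy": 0,"dz": -20,"jaw": 0.5},
  {"ax": 0,"ay": 0,"az": 0,"dx": 0,"dy": 0,"dz": -20,"jaw": 0.5},
  {"ax": 0,"ay": 0,"az": 0,"dx": 0,"dy": 0,"dz": -20,"jaw": 0.5},
  {"ax": 0,"ay": 0,"az": 0,"dx": 0,"dy": 0,"dz": -15,"jaw": 0.5},
  {"ax": 0,"ay": 0,"az": 0,"dx": 0,"dy": 0,"dz": 0,"jaw": 0.5},
  {"ax": 0,"ay": 0,"az": 0,"dx": 0,"dy": 0,"dz": 0,"jaw": 0.5},
])

```text
clock: 28.05
eef_pos: [0.5983, -0.0197, 0.1279]
tcp_rot: [[0.705, 0.71, 0.002], [0.71, -0.705, -0.0], [0.001, 0.002, -1.0]]
force: [0.0, 0.1, -2.3]
opening: 0.627
```

```bash
python3 - <<'E'
from h import *
go((.6314,.0796,.127),45)
E
```

```text
eef [ 0.5983 -0.0197  0.1279] shift mm [ 93.8 -46.5   0.9] yaw 45.2 tilt [0.0013 0.0016] F [ 0.   0.1 -2.3] T [-0.01  0.02 -0.04] op 0.627 t 28.05 j [-9. 14. 88.  0. 78. 36.]
az 0.0034
```

>>> jog_arm([
  {"ax": 0,"ay": 0,"az": 0,"dx": 13.4,"dy": -6.6,"dz": 0,"jaw": 0.5},
  {"ax": 0,"ay": 0,"az": 0,"dx": 13.4,"dy": -6.6,"dz": 0,"jaw": 0.5},
  {"ax": 0,"ay": 0,"az": 0,"dx": 13.4,"dy": -6.6,"dz": 0,"jaw": 0.5},
  {"ax": 0,"ay": 0,"az": 0,"dx": 13.4,"dy": -6.6,"dz": 0,"jaw": 0.5},
  {"ax": 0,"ay": 0,"az": 0,"dx": 13.4,"dy": -6.6,"dz": 0,"jaw": 0.5},
  {"ax": 0,"ay": 0,"az": 0,"dx": 13.4,"dy": -6.6,"dz": 0,"jaw": 0.5},
  {"ax": 0,"ay": 0,"az": 0,"dx": 13.4,"dy": -6.6,"dz": 0,"jaw": 0.5},
  {"ax": 0,"ay": 0,"az": 0,"dx": 0,"dy": 0,"dz": 0,"jaw": 0.5},
  {"ax": 0,"ay": 0,"az": 0,"dx": 0,"dy": 0,"dz": 0,"jaw": 0.5},
  {"ax": 0,"ay": 0,"az": 0,"dx": 0,"dy": 0,"dz": 0,"jaw": 0.5},
])

```text
clock: 28.88
eef_pos: [0.6312, 0.0796, 0.1265]
tcp_rot: [[0.704, 0.71, -0.0], [0.71, -0.704, -0.0], [-0.0, -0.0, -1.0]]
force: [-0.5, -0.3, -0.6]
opening: 0.634
```

```bash
python3 - <<'E'
from h import *
go((.6314,.0796,.0475),45)
E
```

```text
eef [0.6312 0.0796 0.1265] shift mm [ 0.1  0.2 79. ] yaw 45.21 tilt [-0.0003 -0.0001] F [-0.5 -0.3 -0.6] T [-0.    0.    0.01] op 0.634 t 28.8833 j [ 0. 19. 82. -0. 79. 45.]
az 0.0037
```

Lower in two stages, watching force as the mouth passes the medium's top.

>>> jog_arm([
  {"ax": 0,"ay": 0,"az": 0,"dx": 0,"dy": 0,"dz": 8,"jaw": 0.5},
  {"ax": 0,"ay": 0,"az": 0,"dx": 0,"dy": 0,"dz": 8,"jaw": 0.5},
  {"ax": 0,"ay": 0,"az": 0,"dx": 0,"dy": 0,"dz": 6,"jaw": 0.5},
  {"ax": 0,"ay": 0,"az": 0,"dx": 0,"dy": 0,"dz": 4,"jaw": 0.5},
  {"ax": 0,"ay": 0,"az": 0,"dx": 0,"dy": 0,"dz": 3,"jaw": 0.5},
  {"ax": 0,"ay": 0,"az": 0,"dx": 0,"dy": 0,"dz": 0,"jaw": 0.5},
])

```text
clock: 29.38
eef_pos: [0.6309, 0.0793, 0.0967]
tcp_rot: [[0.705, 0.709, -0.001], [0.709, -0.705, 0.0], [-0.001, -0.001, -1.0]]
force: [-0.1, -0.3, -1.6]
opening: 0.63
```

>>> jog_arm([
  {"ax": 0,"ay": 0,"az": 0,"dx": 0,"dy": 0,"dz": 10,"jaw": 0.5},
  {"ax": 0,"ay": 0,"az": 0,"dx": 0,"dy": 0,"dz": 12,"jaw": 0.5},
  {"ax": 0,"ay": 0,"az": 0,"dx": 0,"dy": 0,"dz": 12,"jaw": 0.5},
  {"ax": 0,"ay": 0,"az": 0,"dx": 0,"dy": 0,"dz": 8,"jaw": 0.5},
  {"ax": 0,"ay": 0,"az": 0,"dx": 0,"dy": 0,"dz": 6,"jaw": 0.5},
  {"ax": 0,"ay": 0,"az": 0,"dx": 0,"dy": 0,"dz": 1,"jaw": 0.5},
  {"ax": 0,"ay": 0,"az": 0,"dx": 0,"dy": 0,"dz": 0,"jaw": 0.5},
  {"ax": 0,"ay": 0,"az": 0,"dx": 0,"dy": 0,"dz": 0,"jaw": 0.5},
])

```text
clock: 30.05
eef_pos: [0.6315, 0.0795, 0.049]
tcp_rot: [[0.705, 0.71, 0.0], [0.71, -0.705, 0.0], [0.0, 0.0, -1.0]]
force: [-0.4, 0.2, -1.1]
opening: 0.625
```

>>> jog_arm([
  {"ax": 0,"ay": 0,"az": 0,"dx": 0,"dy": 0,"dz": 1,"jaw": 0.5},
  {"ax": 0,"ay": 0,"az": 0,"dx": 0,"dy": 0,"dz": 0,"jaw": 0.5},
])

```text
clock: 30.22
eef_pos: [0.6314, 0.0795, 0.048]
tcp_rot: [[0.705, 0.709, 0.001], [0.709, -0.705, 0.0], [0.001, 0.0, -1.0]]
force: [-0.2, -0.1, -1.7]
opening: 0.623
```

>>> jog_arm([
  {"ax": 0,"ay": 0,"az": 0,"dx": 0,"dy": 0,"dz": 1,"jaw": 0.5},
  {"ax": 0,"ay": 0,"az": 0,"dx": 0,"dy": 0,"dz": 0,"jaw": 0.5},
])

```text
clock: 30.38
eef_pos: [0.6312, 0.0795, 0.0467]
tcp_rot: [[0.705, 0.709, 0.0], [0.709, -0.705, 0.0], [0.0, 0.0, -1.0]]
force: [-0.0, 0.1, -0.9]
opening: 0.631
```

>>> jog_arm([
  {"ax": 0,"ay": 0,"az": 0,"dx": 0,"dy": 0,"dz": 0.8,"jaw": 0.5},
  {"ax": 0,"ay": 0,"az": 0,"dx": 0,"dy": 0,"dz": 0,"jaw": 0.5},
])

```text
clock: 30.55
eef_pos: [0.6313, 0.0795, 0.0463]
tcp_rot: [[0.705, 0.71, 0.0], [0.71, -0.705, 0.0], [0.0, 0.0, -1.0]]
force: [-1.2, -0.4, 3.9]
opening: 0.633
```

>>> jog_arm([
  {"ax": 0,"ay": 0,"az": 0,"dx": 0,"dy": 0,"dz": 0,"jaw": 1},
  {"ax": 0,"ay": 0,"az": 0,"dx": 0,"dy": 0,"dz": 0,"jaw": 1},
  {"ax": 0,"ay": 0,"az": 0,"dx": 0,"dy": 0,"dz": 0,"jaw": 1},
  {"ax": 0,"ay": 0,"az": 0,"dx": 0,"dy": 0,"dz": 0,"jaw": 1},
  {"ax": 0,"ay": 0,"az": 0,"dx": 0,"dy": 0,"dz": 0,"jaw": 1},
  {"ax": 0,"ay": 0,"az": 0,"dx": 0,"dy": 0,"dz": -10,"jaw": 1},
  {"ax": 0,"ay": 0,"az": 0,"dx": 0,"dy": 0,"dz": -15,"jaw": 1},
  {"ax": 0,"ay": 0,"az": 0,"dx": 0,"dy": 0,"dz": -25,"jaw": 1},
  {"ax": 0,"ay": 0,"az": 0,"dx": 0,"dy": 0,"dz": -25,"jaw": 1},
  {"ax": 0,"ay": 0,"az": 0,"dx": -15,"dy": 0,"dz": -25,"jaw": 1},
  {"ax": 0,"ay": 0,"az": 0,"dx": -20,"dy": 0,"dz": -25,"jaw": 1},
  {"ax": 0,"ay": 0,"az": 0,"dx": -20,"dy": 0,"dz": -25,"jaw": 1},
  {"ax": 0,"ay": 0,"az": 0,"dx": -20,"dy": 0,"dz": -25,"jaw": 1},
  {"ax": 0,"ay": 0,"az": 0,"dx": -20,"dy": 0,"dz": -20,"jaw": 1},
  {"ax": 0,"ay": 0,"az": 0,"dx": 0,"dy": 0,"dz": 0,"jaw": 1},
  {"ax": 0,"ay": 0,"az": 0,"dx": 0,"dy": 0,"dz": 0,"jaw": 1},
])

```text
clock: 31.88
eef_pos: [0.5642, 0.0115, 0.2429]
tcp_rot: [[0.705, 0.709, 0.003], [0.709, -0.705, -0.0], [0.002, 0.002, -1.0]]
force: [0.4, -0.0, 0.6]
opening: 1.001
```

```bash
python3 - <<'E'
from h import *
d=snap('wrist','wrist10');C=cloud(d)
print('large',edge(d,C,.067,.08,.074,(.631,.08),.04))
X=C.reshape(-1,3)
N=X[np.hypot(X[:,0]-.6316,X[:,1]-.08)<.06]
T=N[(N[:,2]>.06)&(N[:,2]<.09)];print('ltop',np.median(T[:,2]),np.linalg.lstsq(np.c_[T[:,:2],np.ones(len(T))],T[:,2],rcond=None)[0])
S=N[(N[:,2]>.025)&(N[:,2]<.031)]
def f(p):
        r=np.hypot(S[:,0]-p[0],S[:,1]-p[1]); return np.maximum(0,r-.050)+np.maximum(0,.0405-r)
print('base',len(S),least_squares(f,[.631,.08]).x)
m=(X[:,2]>.104)&(X[:,2]<.122)&(np.hypot(X[:,0]-.47,X[:,1]-.09)<.12);H=X[m];print('handle',len(H),rect(H),H.mean(0))
go((.4735,.0897,.2),164)
E
```

```text
large [0.63062625 0.07821418 0.02606097]
ltop 0.07272231535431245 [-0.00193369 -0.00019813  0.07391259]
base 2479 [0.63149137 0.07895351]
handle 926 (array([0.47508112, 0.0893161 ]), (14.079322814941406, 50.229835510253906), 73.73994445800781) [0.47702586 0.08917548 0.11093787]
eef [0.5643 0.012  0.2415] shift mm [  -8.9 -119.2   41.4] yaw 45.16 tilt [0.0009 0.0007] F [-0.   0.9 -0.8] T [ 0.05 -0.03  0.03] op 1.0 t 31.9333 j [-7.  7. 83.  0. 90. 38.]
az -2.0741
```

View pics/wrist10.png

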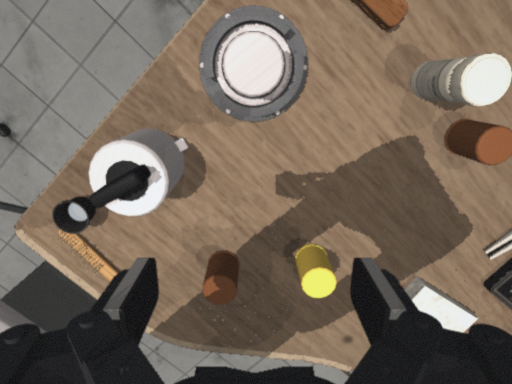

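```bash
python3 - <<'E'
from h import *
crop('scene0',150,90,370,250,3.6,'c10')
E
```

```text
(no output)
```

View pics/c10.png

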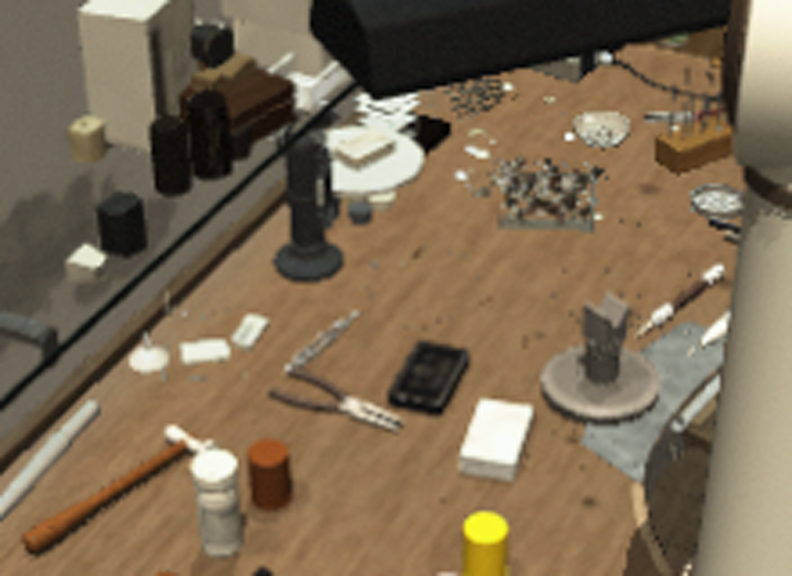

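>>> jog_arm([
  {"ax": 0,"ay": 0,"az": 0,"dx": -1.5,"dy": -20,"dz": 0,"jaw": 1},
  {"ax": 0,"ay": 0,"az": 0,"dx": -1.5,"dy": -20,"dz": 0,"jaw": 1},
  {"ax": 0,"ay": 0,"az": 0,"dx": -1.5,"dy": -20,"dz": 0,"jaw": 1},
  {"ax": 0,"ay": 0,"az": 0,"dx": -1.5,"dy": -20,"dz": 0,"jaw": 1},
  {"ax": 0,"ay": 0,"az": 0,"dx": -1.5,"dy": -20,"dz": 0,"jaw": 1},
  {"ax": 0,"ay": 0,"az": 0,"dx": -1.4,"dy": -19.2,"dz": 0,"jaw": 1},
  {"ax": 0,"ay": 0,"az": 0,"dx": 0,"dy": 0,"dz": 0,"jaw": 1},
])

```text
clock: 32.52
eef_pos: [0.4715, 0.092, 0.2402]
tcp_rot: [[0.703, 0.711, -0.002], [0.711, -0.703, 0.001], [-0.001, -0.002, -1.0]]
force: [-0.5, 0.3, 0.3]
opening: 0.997
```

>>> jog_arm([
  {"ax": 0,"ay": 0,"az": -0.1152,"dx": 0,"dy": 0,"dz": 0,"jaw": 1},
  {"ax": 0,"ay": 0,"az": -0.1152,"dx": 0,"dy": 0,"dz": 0,"jaw": 1},
  {"ax": 0,"ay": 0,"az": -0.1152,"dx": 0,"dy": 0,"dz": 0,"jaw": 1},
  {"ax": 0,"ay": 0,"az": -0.1152,"dx": 0,"dy": 0,"dz": 0,"jaw": 1},
  {"ax": 0,"ay": 0,"az": -0.1152,"dx": 0,"dy": 0,"dz": 0,"jaw": 1},
  {"ax": 0,"ay": 0,"az": -0.1152,"dx": 0,"dy": 0,"dz": 0,"jaw": 1},
  {"ax": 0,"ay": 0,"az": -0.1152,"dx": 0,"dy": 0,"dz": 0,"jaw": 1},
  {"ax": 0,"ay": 0,"az": -0.1152,"dx": 0,"dy": 0,"dz": 0,"jaw": 1},
  {"ax": 0,"ay": 0,"az": -0.1152,"dx": 0,"dy": 0,"dz": 0,"jaw": 1},
  {"ax": 0,"ay": 0,"az": -0.1152,"dx": 0,"dy": 0,"dz": 0,"jaw": 1},
  {"ax": 0,"ay": 0,"az": -0.1152,"dx": 0,"dy": 0,"dz": 0,"jaw": 1},
  {"ax": 0,"ay": 0,"az": -0.1152,"dx": 0,"dy": 0,"dz": 0,"jaw": 1},
  {"ax": 0,"ay": 0,"az": -0.1152,"dx": 0,"dy": 0,"dz": 0,"jaw": 1},
  {"ax": 0,"ay": 0,"az": -0.1152,"dx": 0,"dy": 0,"dz": 0,"jaw": 1},
  {"ax": 0,"ay": 0,"az": -0.1152,"dx": 0,"dy": 0,"dz": 0,"jaw": 1},
  {"ax": 0,"ay": 0,"az": -0.1152,"dx": 0,"dy": 0,"dz": 0,"jaw": 1},
  {"ax": 0,"ay": 0,"az": -0.1152,"dx": 0,"dy": 0,"dz": 0,"jaw": 1},
  {"ax": 0,"ay": 0,"az": -0.1152,"dx": 0,"dy": 0,"dz": 0,"jaw": 1},
  {"ax": 0,"ay": 0,"az": 0,"dx": 0,"dy": 0,"dz": 0,"jaw": 1},
])

```text
clock: 34.1
eef_pos: [0.4736, 0.09, 0.2399]
tcp_rot: [[-0.963, 0.269, -0.002], [0.269, 0.963, 0.0], [0.002, -0.0, -1.0]]
force: [-0.5, 0.2, 0.8]
opening: 1.003
```

```bash
python3 - <<'E'
from h import *
d=snap('wrist','wrist11');C=cloud(d);X=C.reshape(-1,3)
m=(X[:,2]>.104)&(X[:,2]<.122)&(np.hypot(X[:,0]-.475,X[:,1]-.09)<.1);H=X[m];print('handle',len(H),rect(H),H.mean(0))
print('cover',edge(d,C,.075,.09,.081,(.4745,.09),.06))
go((.474,.0895,.089),163.7)
E
```

```text
handle 940 (array([0.47415277, 0.0900603 ]), (13.83179759979248, 49.23133850097656), 74.45899200439453) [0.47316211 0.09046991 0.11095917]
cover [0.47282473 0.09074407 0.03511166]
eef [0.4736 0.09   0.24  ] shift mm [ -0.8  -0.3 151. ] yaw 163.93 tilt [ 0.0015 -0.0004] F [0.4 0.2 0.5] T [ 0.01 -0.03  0.04] op 1.005 t 34.15 j [  2.  -3.  93.   0.  90. -72.]
az 0.004
```

View pics/wrist11.png

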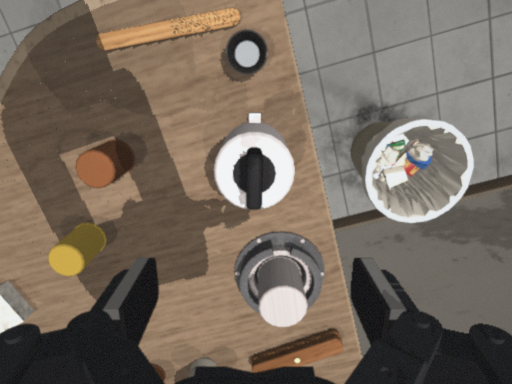

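>>> jog_arm([
  {"ax": 0,"ay": 0,"az": 0,"dx": 0,"dy": 0,"dz": 22,"jaw": 1},
  {"ax": 0,"ay": 0,"az": 0,"dx": 0,"dy": 0,"dz": 22,"jaw": 1},
  {"ax": 0,"ay": 0,"az": 0,"dx": 0,"dy": 0,"dz": 22,"jaw": 1},
  {"ax": 0,"ay": 0,"az": 0,"dx": 0,"dy": 0,"dz": 22,"jaw": 1},
  {"ax": 0,"ay": 0,"az": 0,"dx": 0,"dy": 0,"dz": 22,"jaw": 1},
  {"ax": 0,"ay": 0,"az": 0,"dx": 0,"dy": 0,"dz": 20,"jaw": 1},
  {"ax": 0,"ay": 0,"az": 0,"dx": 0,"dy": 0,"dz": 12,"jaw": 1},
  {"ax": 0,"ay": 0,"az": 0,"dx": 0,"dy": 0,"dz": 7.5,"jaw": 1},
  {"ax": 0,"ay": 0,"az": 0,"dx": 0,"dy": 0,"dz": 0,"jaw": 1},
  {"ax": 0,"ay": 0,"az": 0,"dx": 0,"dy": 0,"dz": 0,"jaw": 0},
  {"ax": 0,"ay": 0,"az": 0,"dx": 0,"dy": 0,"dz": 0,"jaw": 0},
  {"ax": 0,"ay": 0,"az": 0,"dx": 0,"dy": 0,"dz": 0,"jaw": 0},
  {"ax": 0,"ay": 0,"az": 0,"dx": 0,"dy": 0,"dz": 0,"jaw": 0},
  {"ax": 0,"ay": 0,"az": 0,"dx": 0,"dy": 0,"dz": 0,"jaw": 0},
  {"ax": 0,"ay": 0,"az": 0,"dx": 0,"dy": 0,"dz": 0,"jaw": 0},
  {"ax": 0,"ay": 0,"az": 0,"dx": 0,"dy": 0,"dz": 0,"jaw": 0},
  {"ax": 0,"ay": 0,"az": 0,"dx": 0,"dy": 0,"dz": 0,"jaw": 0},
], newtons=60)

```text
clock: 35.57
eef_pos: [0.4738, 0.0897, 0.0919]
tcp_rot: [[-0.961, 0.276, 0.001], [0.276, 0.961, 0.0], [-0.001, 0.0, -1.0]]
force: [-0.6, 0.5, 6.6]
opening: 0.149
```

>>> jog_arm([
  {"ax": 0,"ay": 0,"az": 0,"dx": 0,"dy": 0,"dz": -5,"jaw": 0},
  {"ax": 0,"ay": 0,"az": 0,"dx": 0,"dy": 0,"dz": -15,"jaw": 0},
  {"ax": 0,"ay": 0,"az": 0,"dx": 0,"dy": 0,"dz": -20,"jaw": 0},
  {"ax": 0,"ay": 0,"az": 0,"dx": 0,"dy": 0,"dz": -20,"jaw": 0},
  {"ax": 0,"ay": 0,"az": 0,"dx": 0,"dy": 0,"dz": -20,"jaw": 0},
  {"ax": 0,"ay": 0,"az": 0,"dx": 0,"dy": 0,"dz": -20,"jaw": 0},
  {"ax": 0,"ay": 0,"az": 0,"dx": 0,"dy": 0,"dz": -20,"jaw": 0},
  {"ax": 0,"ay": 0,"az": 0,"dx": 0,"dy": 0,"dz": 0,"jaw": 0},
  {"ax": 0,"ay": 0,"az": 0,"dx": 0,"dy": 0,"dz": 0,"jaw": 0},
])

```text
clock: 36.32
eef_pos: [0.4736, 0.0898, 0.2119]
tcp_rot: [[-0.961, 0.276, 0.001], [0.276, 0.961, 0.0], [-0.001, 0.0, -1.0]]
force: [-1.0, 0.1, -2.4]
opening: 0.154
```

```bash
python3 - <<'E'
from h import *
d=snap('scene','scene12');crop('scene12',130,150,370,330,3.2,'c12')
go((.6315,.0799,.2),164)
E
```

```text
eef [0.4732 0.0898 0.2109] shift mm [-154.9   34.1   10.8] yaw 164.0 tilt [ 0.0004 -0.    ] F [ 0.2 -0.1 -2.4] T [-0.05 -0.   -0.02] op 0.151 t 36.3667 j [  2.  -2.  96.   0.  86. -72.]
az 0.0001
```

View pics/c12.png

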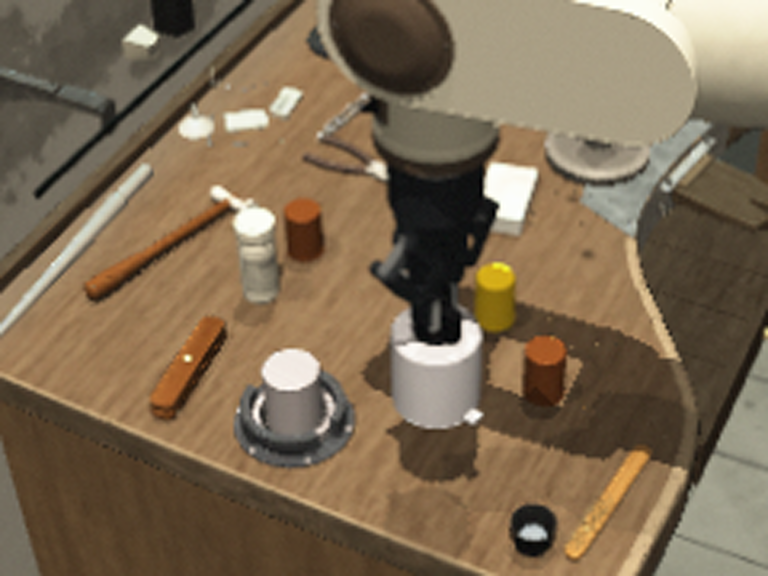

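>>> jog_arm([
  {"ax": 0,"ay": 0,"az": 0,"dx": -17.2,"dy": 3.8,"dz": 0,"jaw": 0},
  {"ax": 0,"ay": 0,"az": 0,"dx": -17.2,"dy": 3.8,"dz": 0,"jaw": 0},
  {"ax": 0,"ay": 0,"az": 0,"dx": -17.2,"dy": 3.8,"dz": 0,"jaw": 0},
  {"ax": 0,"ay": 0,"az": 0,"dx": -17.2,"dy": 3.8,"dz": 0,"jaw": 0},
  {"ax": 0,"ay": 0,"az": 0,"dx": -17.2,"dy": 3.8,"dz": 0,"jaw": 0},
  {"ax": 0,"ay": 0,"az": 0,"dx": -17.2,"dy": 3.8,"dz": 0,"jaw": 0},
  {"ax": 0,"ay": 0,"az": 0,"dx": -17.2,"dy": 3.8,"dz": 0,"jaw": 0},
  {"ax": 0,"ay": 0,"az": 0,"dx": -17.2,"dy": 3.8,"dz": 0,"jaw": 0},
  {"ax": 0,"ay": 0,"az": 0,"dx": -17.2,"dy": 3.8,"dz": 0,"jaw": 0},
  {"ax": 0,"ay": 0,"az": 0,"dx": 0,"dy": 0,"dz": 0,"jaw": 0},
  {"ax": 0,"ay": 0,"az": 0,"dx": 0,"dy": 0,"dz": 0,"jaw": 0},
  {"ax": 0,"ay": 0,"az": 0,"dx": 0,"dy": 0,"dz": 0,"jaw": 0},
])

```text
clock: 37.37
eef_pos: [0.631, 0.08, 0.2101]
tcp_rot: [[-0.961, 0.276, -0.002], [0.276, 0.961, 0.0], [0.002, -0.0, -1.0]]
force: [0.0, 0.1, -1.8]
opening: 0.149
```

```bash
python3 - <<'E'
from h import *
go((.6317,.0801,.118),164)
E
```

```text
eef [0.631  0.08   0.2101] shift mm [-0.9  0.3 92.1] yaw 164.01 tilt [ 0.0021 -0.0005] F [ 0.   0.1 -1.8] T [-0.03  0.02 -0.04] op 0.149 t 37.3667 j [  0.  16.  75.   0.  88. -74.]
az 0.0001
```

>>> jog_arm([
  {"ax": 0,"ay": 0,"az": 0,"dx": -0.4,"dy": 0.2,"dz": 14,"jaw": 0},
  {"ax": 0,"ay": 0,"az": 0,"dx": 0,"dy": 0,"dz": 14,"jaw": 0},
  {"ax": 0,"ay": 0,"az": 0,"dx": 0,"dy": 0,"dz": 14,"jaw": 0},
  {"ax": 0,"ay": 0,"az": 0,"dx": 0,"dy": 0,"dz": 14,"jaw": 0},
  {"ax": 0,"ay": 0,"az": 0,"dx": 0,"dy": 0,"dz": 14,"jaw": 0},
  {"ax": 0,"ay": 0,"az": 0,"dx": 0,"dy": 0,"dz": 10,"jaw": 0},
  {"ax": 0,"ay": 0,"az": 0,"dx": 0,"dy": 0,"dz": 4,"jaw": 0},
  {"ax": 0,"ay": 0,"az": 0,"dx": 0,"dy": 0,"dz": 0,"jaw": 0},
  {"ax": 0,"ay": 0,"az": 0,"dx": 0,"dy": 0,"dz": 0,"jaw": 0},
])

```text
clock: 38.12
eef_pos: [0.6321, 0.0801, 0.1279]
tcp_rot: [[-0.961, 0.276, 0.0], [0.276, 0.961, 0.0], [-0.0, 0.0, -1.0]]
force: [0.8, -0.1, -1.5]
opening: 0.149
```

```bash
python3 - <<'E'
from h import *
go((.6317,.0801,.108),164)
d=snap('scene','scene13');crop('scene13',150,220,290,320,5.5,'c13')
E
```

```text
eef [0.6321 0.0801 0.1279] shift mm [ 0.4 -0.1 19.9] yaw 164.01 tilt [-0.0004  0.0002] F [ 0.8 -0.1 -1.5] T [ 0.01  0.02 -0.06] op 0.149 t 38.1167 j [  0.  19.  82.   0.  79. -74.]
az 0.0001
```

View pics/c13.png

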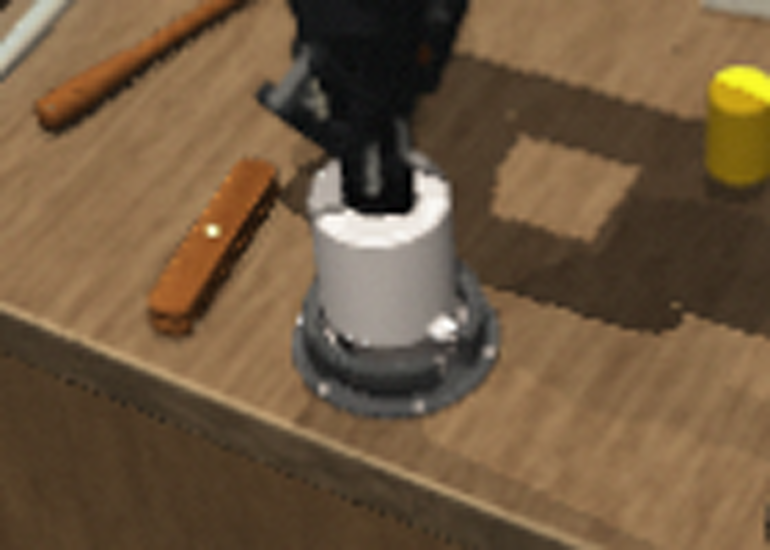

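>>> jog_arm([
  {"ax": 0,"ay": 0,"az": 0,"dx": 0,"dy": 0,"dz": 3,"jaw": 0},
  {"ax": 0,"ay": 0,"az": 0,"dx": 0,"dy": 0,"dz": 3,"jaw": 0},
  {"ax": 0,"ay": 0,"az": 0,"dx": 0,"dy": 0,"dz": 2,"jaw": 0},
  {"ax": 0,"ay": 0,"az": 0,"dx": 0,"dy": 0,"dz": 2,"jaw": 0},
  {"ax": 0,"ay": 0,"az": 0,"dx": 0,"dy": 0,"dz": 0,"jaw": 0},
])

```text
clock: 38.58
eef_pos: [0.6319, 0.0801, 0.1168]
tcp_rot: [[-0.961, 0.276, -0.001], [0.276, 0.961, 0.0], [0.001, -0.0, -1.0]]
force: [0.4, -0.7, -1.8]
opening: 0.143
```

>>> jog_arm([
  {"ax": 0,"ay": 0,"az": 0,"dx": 0,"dy": 0,"dz": 2,"jaw": 0},
  {"ax": 0,"ay": 0,"az": 0,"dx": 0,"dy": 0,"dz": 2,"jaw": 0},
  {"ax": 0,"ay": 0,"az": 0,"dx": 0,"dy": 0,"dz": 2,"jaw": 0},
  {"ax": 0,"ay": 0,"az": 0,"dx": 0,"dy": 0,"dz": 0,"jaw": 0},
])

```text
clock: 38.92
eef_pos: [0.6319, 0.08, 0.1108]
tcp_rot: [[-0.961, 0.276, -0.001], [0.276, 0.961, 0.0], [0.001, -0.0, -1.0]]
force: [0.2, -0.1, -2.4]
opening: 0.15
```

>>> jog_arm([
  {"ax": 0,"ay": 0,"az": 0,"dx": 0,"dy": 0,"dz": 2,"jaw": 0},
  {"ax": 0,"ay": 0,"az": 0,"dx": 0,"dy": 0,"dz": 2,"jaw": 0},
  {"ax": 0,"ay": 0,"az": 0,"dx": 0,"dy": 0,"dz": 2,"jaw": 0},
  {"ax": 0,"ay": 0,"az": 0,"dx": 0,"dy": 0,"dz": 0,"jaw": 0},
])

```text
clock: 39.25
eef_pos: [0.6322, 0.0801, 0.1052]
tcp_rot: [[-0.961, 0.276, 0.0], [0.276, 0.961, 0.0], [-0.0, 0.0, -1.0]]
force: [0.1, -0.3, 1.9]
opening: 0.152
```

>>> jog_arm([
  {"ax": 0,"ay": 0,"az": 0,"dx": 0,"dy": 0,"dz": 2,"jaw": 0},
  {"ax": 0,"ay": 0,"az": 0,"dx": 0,"dy": 0,"dz": 2,"jaw": 0},
  {"ax": 0,"ay": 0,"az": 0,"dx": 0,"dy": 0,"dz": 2,"jaw": 0},
  {"ax": 0,"ay": 0,"az": 0,"dx": 0,"dy": 0,"dz": 0.5,"jaw": 0},
  {"ax": 0,"ay": 0,"az": 0,"dx": 0,"dy": 0,"dz": 0,"jaw": 0},
  {"ax": 0,"ay": 0,"az": 0,"dx": 0,"dy": 0,"dz": 0,"jaw": 0},
])

```text
clock: 39.75
eef_pos: [0.6323, 0.0801, 0.0992]
tcp_rot: [[-0.961, 0.276, 0.001], [0.276, 0.961, 0.0], [-0.001, 0.0, -1.0]]
force: [-2.0, 0.1, 7.2]
opening: 0.148
```

>>> jog_arm([
  {"ax": 0,"ay": 0,"az": 0,"dx": 0,"dy": 0,"dz": 0.7,"jaw": 0},
  {"ax": 0,"ay": 0,"az": 0.06,"dx": 0,"dy": 0,"dz": 0,"jaw": 0},
  {"ax": 0,"ay": 0,"az": 0.07,"dx": 0,"dy": 0,"dz": 0,"jaw": 0},
  {"ax": 0,"ay": 0,"az": 0.07,"dx": 0,"dy": 0,"dz": 0,"jaw": 0},
  {"ax": 0,"ay": 0,"az": 0.07,"dx": 0,"dy": 0,"dz": 0,"jaw": 0},
  {"ax": 0,"ay": 0,"az": 0.07,"dx": 0,"dy": 0,"dz": 0,"jaw": 0},
  {"ax": 0,"ay": 0,"az": 0,"dx": 0,"dy": 0,"dz": 0,"jaw": 0},
])

```text
clock: 40.33
eef_pos: [0.6325, 0.08, 0.0987]
tcp_rot: [[-0.812, 0.584, 0.001], [0.584, 0.812, 0.0], [-0.001, 0.001, -1.0]]
force: [0.9, -0.3, 7.2]
opening: 0.156
```

```bash
python3 - <<'E'
from h import *
go((.6317,.0801,.098),84)
E
```

```text
eef [0.6325 0.08   0.0987] shift mm [ 0.7 -0.4  0.7] yaw 144.25 tilt [-0.0009  0.0008] F [ 0.9 -0.3  7.2] T [-0.04  0.07 -0.1 ] op 0.156 t 40.3333 j [  0.  20.  84.   0.  76. -54.]
az 1.0515
```

>>> jog_arm([
  {"ax": 0,"ay": 0,"az": 0.08,"dx": 0,"dy": 0,"dz": 0,"jaw": 0},
  {"ax": 0,"ay": 0,"az": 0.08,"dx": 0,"dy": 0,"dz": 0,"jaw": 0},
  {"ax": 0,"ay": 0,"az": 0.08,"dx": 0,"dy": 0,"dz": 0,"jaw": 0},
  {"ax": 0,"ay": 0,"az": 0.08,"dx": 0,"dy": 0,"dz": 0,"jaw": 0},
  {"ax": 0,"ay": 0,"az": 0.08,"dx": 0,"dy": 0,"dz": 0,"jaw": 0},
  {"ax": 0,"ay": 0,"az": 0.08,"dx": 0,"dy": 0,"dz": 0,"jaw": 0},
  {"ax": 0,"ay": 0,"az": 0.08,"dx": 0,"dy": 0,"dz": 0,"jaw": 0},
  {"ax": 0,"ay": 0,"az": 0.08,"dx": 0,"dy": 0,"dz": 0,"jaw": 0},
  {"ax": 0,"ay": 0,"az": 0.08,"dx": 0,"dy": 0,"dz": 0,"jaw": 0},
  {"ax": 0,"ay": 0,"az": 0.08,"dx": 0,"dy": 0,"dz": 0,"jaw": 0},
  {"ax": 0,"ay": 0,"az": 0.08,"dx": 0,"dy": 0,"dz": 0,"jaw": 0},
  {"ax": 0,"ay": 0,"az": 0.08,"dx": 0,"dy": 0,"dz": 0,"jaw": 0},
  {"ax": 0,"ay": 0,"az": 0.08,"dx": 0,"dy": 0,"dz": 0,"jaw": 0},
  {"ax": 0,"ay": 0,"az": 0.01,"dx": 0,"dy": 0,"dz": 0,"jaw": 0},
  {"ax": 0,"ay": 0,"az": 0,"dx": 0,"dy": 0,"dz": 0,"jaw": 0},
])

```text
clock: 41.58
eef_pos: [0.6325, 0.08, 0.0987]
tcp_rot: [[0.099, 0.995, 0.001], [0.995, -0.099, 0.0], [0.0, 0.001, -1.0]]
force: [0.4, 0.3, 7.6]
opening: 0.146
```

```bash
python3 - <<'E'
from h import *
go((.6317,.0801,.098),84)
E
```

```text
eef [0.6325 0.08   0.0987] shift mm [-0.  -0.8  0.7] yaw 84.29 tilt [0.0002 0.0013] F [0.4 0.3 7.6] T [-0.06  0.03 -0.04] op 0.146 t 41.5833 j [ 0. 20. 84.  0. 76.  6.]
az 0.0051
```

>>> jog_arm([
  {"ax": 0,"ay": 0,"az": 0,"dx": 0,"dy": 0,"dz": -2,"jaw": 0},
  {"ax": 0,"ay": 0,"az": 0,"dx": 0,"dy": 0,"dz": -2,"jaw": 0},
  {"ax": 0,"ay": 0,"az": 0,"dx": 0,"dy": 0,"dz": -2,"jaw": 0},
  {"ax": 0,"ay": 0,"az": 0,"dx": 0,"dy": 0,"dz": 0,"jaw": 0},
  {"ax": 0,"ay": 0,"az": 0,"dx": 0,"dy": 0,"dz": 0,"jaw": 0},
])

```text
clock: 42.0
eef_pos: [0.6323, 0.08, 0.1042]
tcp_rot: [[0.098, 0.995, 0.001], [0.995, -0.098, 0.0], [0.0, 0.001, -1.0]]
force: [3.1, -0.7, 3.4]
opening: 0.149
```

>>> jog_arm([
  {"ax": 0,"ay": 0,"az": 0,"dx": 0,"dy": 0,"dz": -1,"jaw": 0},
  {"ax": 0,"ay": 0,"az": 0,"dx": 0,"dy": 0,"dz": 0,"jaw": 0},
])

```text
clock: 42.17
eef_pos: [0.6321, 0.0801, 0.1049]
tcp_rot: [[0.098, 0.995, -0.0], [0.995, -0.098, 0.0], [0.0, -0.0, -1.0]]
force: [2.7, 0.5, 2.7]
opening: 0.149
```

>>> jog_arm([
  {"ax": 0,"ay": 0,"az": 0,"dx": 0,"dy": 0,"dz": -0.8,"jaw": 0},
  {"ax": 0,"ay": 0,"az": 0,"dx": 0,"dy": 0,"dz": 0,"jaw": 0},
])

```text
clock: 42.33
eef_pos: [0.6319, 0.0801, 0.105]
tcp_rot: [[0.098, 0.995, -0.001], [0.995, -0.098, 0.0], [0.0, -0.001, -1.0]]
force: [5.3, 0.5, -9.0]
opening: 0.149
```

Stopped by the pocket roof (locked). Back off, release, rise and look.

>>> jog_arm([
  {"ax": 0,"ay": 0,"az": 0,"dx": 0,"dy": 0,"dz": 0.8,"jaw": 0},
  {"ax": 0,"ay": 0,"az": 0,"dx": 0,"dy": 0,"dz": 0,"jaw": 1},
  {"ax": 0,"ay": 0,"az": 0,"dx": 0,"dy": 0,"dz": 0,"jaw": 1},
  {"ax": 0,"ay": 0,"az": 0,"dx": 0,"dy": 0,"dz": 0,"jaw": 1},
  {"ax": 0,"ay": 0,"az": 0,"dx": 0,"dy": 0,"dz": 0,"jaw": 1},
  {"ax": 0,"ay": 0,"az": 0,"dx": 0,"dy": 0,"dz": 0,"jaw": 1},
  {"ax": 0,"ay": 0,"az": 0,"dx": 0,"dy": 0,"dz": -12,"jaw": 1},
  {"ax": 0,"ay": 0,"az": 0,"dx": 0,"dy": 0,"dz": -20,"jaw": 1},
  {"ax": 0,"ay": 0,"az": 0,"dx": 0,"dy": 0,"dz": -20,"jaw": 1},
  {"ax": 0,"ay": 0,"az": 0,"dx": 0,"dy": 0,"dz": -20,"jaw": 1},
  {"ax": 0,"ay": 0,"az": 0,"dx": 0,"dy": 0,"dz": -20,"jaw": 1},
  {"ax": 0,"ay": 0,"az": 0,"dx": 0,"dy": 0,"dz": -20,"jaw": 1},
  {"ax": 0,"ay": 0,"az": 0,"dx": 0,"dy": -15,"dz": -20,"jaw": 1},
  {"ax": 0,"ay": 0,"az": 0,"dx": 0,"dy": -20,"dz": 0,"jaw": 1},
  {"ax": 0,"ay": 0,"az": 0,"dx": 0,"dy": -20,"dz": 0,"jaw": 1},
  {"ax": 0,"ay": 0,"az": 0,"dx": 0,"dy": 0,"dz": 0,"jaw": 1},
  {"ax": 0,"ay": 0,"az": 0,"dx": 0,"dy": 0,"dz": 0,"jaw": 1},
  {"ax": 0,"ay": 0,"az": 0,"dx": 0,"dy": 0,"dz": 0,"jaw": 1},
])

```text
clock: 43.83
eef_pos: [0.5777, 0.0854, 0.2379]
tcp_rot: [[0.098, 0.995, 0.001], [0.995, -0.098, 0.0], [0.0, 0.001, -1.0]]
force: [0.1, 0.1, 0.4]
opening: 0.994
```

```bash
python3 - <<'E'
from h import *
for n in ['wrist','side','scene']:
    d=snap(n,n+'20');C=cloud(d);X=C.reshape(-1,3);N=X[np.hypot(X[:,0]-.6316,X[:,1]-.08)<.06]
    H=N[(N[:,2]>.115)&(N[:,2]<.14)];print(n,rect(H),H.mean(0))
    T=N[(N[:,2]>.085)&(N[:,2]<.1)];print('top',np.median(T[:,2]),edge(d,C,.088,.1,.094,(.6315,.08),.06))
go((.63,.08,.2),84)
crop('scene20',130,150,370,330,3.2,'c20')
E
```

```text
wrist (array([0.63267523, 0.08006349]), (49.45663070678711, 14.250117301940918), 84.52490234375) [0.6318956  0.08166342 0.12366724]
top 0.09289678896568931 [0.63135784 0.08173382 0.03497496]
side (array([0.63121381, 0.08126409]), (51.041133880615234, 14.564775466918945), 83.3070068359375) [0.63040311 0.0847253  0.12424206]
top 0.0947584417006826 [0.63019088 0.0842307  0.03565608]
scene (array([0.62920422, 0.08186119]), (50.88243865966797, 15.35396957397461), 86.52210235595703) [0.62841767 0.08241144 0.12285436]
top 0.09277672516444913 [0.62742703 0.08428238 0.03492238]
eef [0.5778 0.0853 0.237 ] shift mm [-0.2 52.5 37. ] yaw 84.36 tilt [ 0.0001 -0.0004] F [-0.  -0.4 -0.1] T [-0.04  0.08 -0.02] op 1.003 t 43.9833 j [ 1. 10. 81.  0. 90.  6.]
az 0.0062
```

View pics/c20.png

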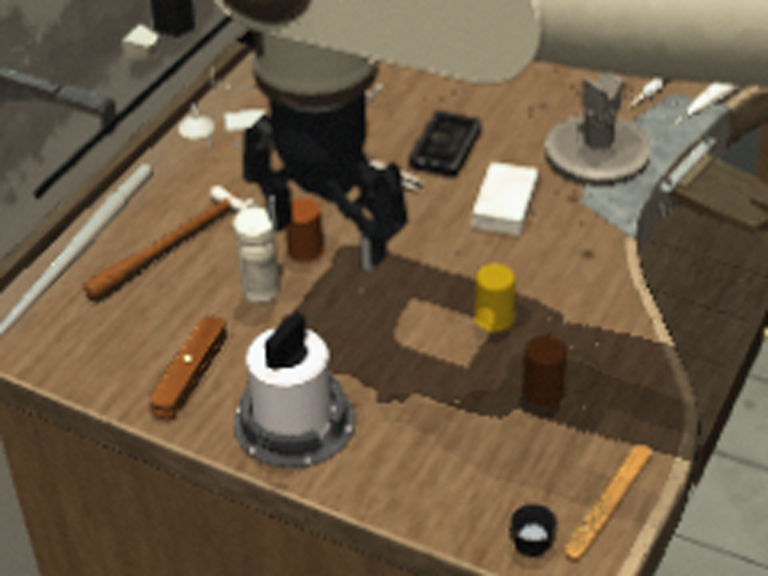

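View pics/wrist20.png

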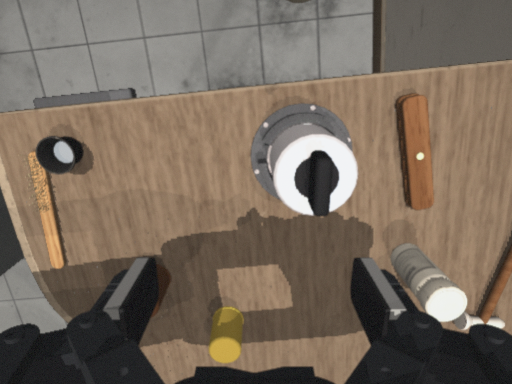

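```bash
python3 -c "
from bench import *
print(hand_in())"
```

```text
the job is handed in; nothing more can be done
None
```

The job is finished and handed in at about 44 s of the 200 s allowed; `hand_in` gave no verdict.

**What I did:**
- I freed the cover by pressing it down about 6.5 mm and turning it 80° counter-clockwise, then stood it on the bench.
- I lifted the large beaker off, set the silver medium one on the pad, and put the large one back over it.
- I refitted the cover, pressed it down, turned it 80° clockwise and let it spring up.
- The small beaker did not appear in any view, so I took it as absent.

**Last checks:**
- **Lock:** a 0.8 mm pull up after the turn met a hard stop. The cover's height, worked out from the tool, was about 13 mm, which is the locked height.
- **Turn:** the handle stood at 84.5° in the wrist camera, against 84.2° at the start and slot mouths at about 164°.
- **Cover position:** its top was within about 1 mm of its starting height. Its centre was within about 2 mm of the base axis by the handle, in all three cameras.
- **Beakers:** both reached the pad at the expected height. Before the cover went on, the large beaker's top was level and its centre about 1 mm from the base axis. The medium was within 1 mm when I placed it, and I could not see it afterwards.
- **Bystanders:** the jar, loupe and the other things on the bench showed no movement in the last pictures, judged by eye, and nothing was touching the gripper.

**Disagreements:** cover-top circle fits in the scene and side views read up to about 6 mm off the base axis. The handle, tool and wrist readings were closer to it. I think the handle hiding part of the rim explains this.

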